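# Pack the cured sample pucks down the lined tube

## Task

A white plaster puck has hung up part-way down the clear felt-lined sample tube. Start the loose white puck from the ware board squarely in the tube's mouth, then take the tamping rod and pack both pucks down until they sit hard on the bottom of the tube, finishing with one firm steady push but not so hard that the plaster cracks. Stand the rod back in its own hole in the tool block and leave the other things where they are.

Things in the scene. Friction and masses are not known exactly. Their poses are not given: they have to be found in the camera images.
- tube_mouth (a point): centre of the open upper end, at the rim, of the clear acrylic sample tube (upright, fixed; outside 48 mm, bore 42 mm), 114 mm above the table; z up. Three springy felt strips line the bore, leave a free circle of 33.6 mm and give way as a 36 mm puck passes. They begin with a sloped lead-in 3 mm below the rim and grip fully from 12 mm below it. A puck in the felt needs 2 to 5 N to slide
- hung_puck (a joint): height (m) of the underside of the white plaster puck hung up inside the tube above the tube's bottom: 0 = down on the bottom. Puck 36 mm diameter, 22 mm thick; about 4 N to slide, both pucks together 5 to 9 N. The bottom is a rubber-faced end plug (gives 1.5 mm at 20 N), adjustable and locked anywhere from 78 to 100 mm below the rim: its depth is not measured and must be felt
- puck: the loose white plaster puck on the ware board, 36 mm diameter, 22 mm thick, lying flat, about 45 g, at any of the three places. Origin at the centre of its underside. Plaster is brittle: the rod must never bear on it with more than 28 N; a firm packing push is 15 to 25 N, held for about half a second
- rod: tamping rod, 150 mm long, standing upright in the tool block, 0.22 kg. Origin at the centre of the underside of its white foot; z along the rod to the top. Foot 28 mm diameter, 16 mm high; steel shaft 14 mm diameter up to 84 mm; brass ferrule 31 mm diameter at 84 to 88 mm; round wooden handle 26 mm diameter from 88 to 150 mm
- rod_seat (a point): centre of the floor of the rod's own hole in the tool block, where the rod's foot stands: hole 36 mm diameter, 36 mm deep; the block is 46 mm high, 90 mm along its x, 180 mm along its y, fixed; this point is 10 mm above the table and 45 mm from the block's centre towards its -y
- board: plywood ware board, 130 mm (its x) by 260 mm (its y), 12 mm thick, fixed; a 6 mm high, 12 mm wide edge strip along each short end. Origin under its centre. Three pucks lie in a row along its y, about 75 mm apart, near the middle of its width
- clay_puck: terracotta puck, 36 x 22 mm, on the board; to be left alone. Origin at the centre of its underside
- grey_puck: grey concrete puck, 36 x 22 mm, on the board; to be left alone. Origin at the centre of its underside
- stick: wooden stirring stick, 20 mm diameter, 150 mm long, upright in the tool block's other hole, 90 mm from the rod. Origin at its lower end
- jug: clear measuring jug with handle, 96 mm across, 120 mm high, towards the far left of the table. Origin under its centre
- jar: yellow jar with blue cap, 64 mm across, 85 mm high, at the far side of the table, left of the tube. Origin under its centre
- brush: brush lying flat between the robot and the tube. Origin near its middle, on its underside
- scraper: scraper (spatula) lying flat beyond the tube. Origin near its middle, on its underside
- batten: offcut of batten, 30 x 200 x 18 mm, lying on the near left of the table. Origin under its centre
- tube: the sample tube with its plywood foot and all it carries, fixed. Origin under the centre of the foot, on the table; z up
Things that resemble listed ones, but are neither listed nor needed, are in the scene too. What is shaped like the tube but blue is not meant.

How it is judged:
On the way, in this order (a step that is already met when the one before it is completed fails the run):
1. the loose white puck is started squarely in the tube's mouth, its underside at least 5 mm below the rim, and let go (z of puck in the frame of tube_mouth below -0.005 m and horizontal distance between puck and tube_mouth below 0.005 m and angle between puck's own z axis and vertical below 0.3 rad and contact force between the fingers and puck below 0.05 N), for 0.1 s.
2. the rod presses on the puck with at least 14 N for 0.3 s while the hung puck is within 1.8 mm of the bottom of the tube, the loose puck down on it and no longer moving (value of joint hung_puck below 0.0018 m and z of puck in the frame of tube_mouth below -0.0542 m and horizontal distance between puck and tube_mouth below 0.005 m and angle between puck's own z axis and vertical below 0.12 rad and contact force between rod and puck above 14 N and linear speed of puck below 0.004 m/s), for 0.3 s.
At the end, for the whole second after the job is handed in: The hung puck is within 1.8 mm of the tube bottom, the loose white puck down on it (underside over 54.2 mm below the rim, centred within 5 mm, level within 0.12 rad); the rod stands at rest and upright (0.15 rad), its foot on the floor of its own hole in the block (4 mm in height, 7 mm sideways) (value of joint hung_puck below 0.0018 m and z of puck in the frame of tube_mouth below -0.0542 m and horizontal distance between puck and tube_mouth below 0.005 m and angle between puck's own z axis and vertical below 0.12 rad and horizontal distance between rod and rod_seat below 0.007 m and z of rod in the frame of rod_seat below 0.004 m and angle between rod's own z axis and vertical below 0.15 rad and linear speed of each of rod, puck below 0.02 m/s); the robot touches nothing.
It fails at once if the rod bears on the plaster or the tube with more than 28 N (contact force between rod and puck above 28 N or contact force between rod and tube above 28 N).
It fails at once if another thing is moved by more than 20 mm (distance of any of clay_puck, grey_puck, stick, jug, jar, brush, scraper, batten from where it was at the start of the episode above 0.02 m).
It also fails if it takes over 64 s, if anything falls off the work surface, if the arm or the gripper's body presses on something with over 40 N, if the wrist force passes 120 N, or if a joint passes its speed limit or range.

## Robot

A 6-joint arm with a two-finger parallel gripper is mounted at the origin on the work surface. World frame = base frame: x ahead of the robot, y to its left, z up, the work surface at z = 0. Lengths are in m, angles in rad, forces in N, time in s.
With the tool pointing down it reaches from about 0.25 to 0.725 m from the base axis. Payload 4 kg.
Tool frame: the origin (TCP) lies on the centre line of the jaws, within the pads' length; the fingertips stand 19 mm ahead of it and the grasp point (between the pads) is the TCP; z points along the fingers, y is the direction in which the jaws open and shut (so a half turn about z gives the same grasp; the last joint's range is limited). The gripper opens to 85 mm and grips with 20 to 120 N. Pads are 22 mm wide; open, the fingers measure 114 mm over their backs; the gripper's body (76 mm by 85 mm) begins 54 mm behind the grasp point. The pads swing forward as they close: fully open they stand 13 mm farther back than shut.
Start: joints at [-1.155, 0.241, 0.005, 1.335, 0, 1.571], TCP at [0.202, -0.457, 0.25] pointing down, gripper open.
Joint ranges: [-2.72, 2.72], [-1.05, 1.87], [-1.09, 1.28], [-1.99, 2.15], [-1.42, 1.44], [-3.14, 3.14]. Speed limits (rad/s): [2.79, 2.79, 3.14, 3.14, 3.14, 3.14].

## Interface

Orientations are given as a unit quaternion [x, y, z, w].
In Python, from workcell import bot gives the robot as it stands. The module is installed in compiled form; this text tells all that it offers.
- The arm moves only by the shell command python3 -m handwheel 'ROWS' [OPENING]. ROWS is JSON, a list of rows, each an object of numbers: "dx", "dy", "dz": the shift along the tool's x, y, z as a fraction of full scale; "ax", "ay", "az": the turn, a rotation vector about the tool's x, y, z as a fraction of full scale. In form: [{"dx": .., "dy": .., "dz": .., "ax": .., "ay": .., "az": ..}, ...]. A call has 1 to 12 rows; each row shifts and turns the commanded pose from where the row before left it, along the tool's axes as they then stand; what a row does not reach is not made up. Full scale, the value 1, is 2.5 cm for a shift and 0.15 rad for a turn. A row lasts 1/10 s, in which the tool goes at most 50 mm and 8.59 degrees, less where a joint would pass 70% of its speed; a pose out of reach is approached as far as the arm can. A call with a number of a shift or a turn outside -1 to 1 is refused whole. A call with a gripper value outside its range is refused whole. OPENING is the gripper's target within -1 to 1 (fully open at 1, half-way at 0, shut at -1), set as the call begins (- or left out, the last holds). The fingers move at their own pace and stop on an object; the grip force is fixed at half the most. Time passes only in rows, so rows that do not move let the fingers close. It gives the time, the measured TCP pose, the force and the opening at its end, in the units of the state.
- bot.get_obs(): the state, without advancing time (a new reading comes with each control period).
- bot.camera(name): name is "scene" or "top" or "wrist"; returns a dict with "img" (400x640x3 uint8, red, green, blue), "intrinsics" (3x3 intrinsics, pixels), "eye" and "rotation" of the camera in the world. Camera axes: x right, y down, z forward; pixel columns grow to the right and rows downward; lengths in m; the calibration is good to about 2 mm. The wrist camera is an equidistant fisheye: a pixel r from the principal point sees the ray r / f radians off the axis. A picture is of the moment at which its call begins. There is no depth.
- bot.job_done(): hands the job in, once; it reports no verdict.
Trained networks look in a picture, given as the dict that the camera call returned (one of the last four; its "shot" number tells which), for a name from the list of things; names that differ only in an ending like _2 or _b are one class to them, and where a whole thing is asked for, a point or a joint stands for the part that bears it (a point fixed in the world has none). Each returns a list of dicts, best first, with "confidence" (0 to 1); they miss things now and then, are a little off and sometimes report something else, mostly with a low value. They report only what shows in the picture. A call takes as long as a camera call. They do not tell look-alikes from the thing itself.
- bot.trace(thing, picture): "region" (400x640 bool, what is visible of it) and "rect" ([centre column, centre row, width, height] in pixels, round what is visible of it).
The state is a dict: "clock": time; "joint_pos": joint angles; "joint_vel": joint speeds; "tau": joint torques, N m; "eef_pos": TCP position; "tool_rot": TCP orientation; "ft_force": force on the tool from outside, world axes, zero at the start; "ft_torque": the same for the moment, N m; "grip_width": finger opening in m.
Only numpy, scipy, OpenCV 4.12 (cv2) and the standard library are available. Lean on these libraries where they do the work, as an engineer would, in place of code of your own. Each camera call takes 0.05 s, during which the arm holds its last target.

## Working session

There is one attempt and no reset: what is moved stays moved. The work goes in short steps, Python scripts to look and compute and a shell command to move; the robot and the scene stay as the last step left them, time stands still between calls to the robot, and variables do not carry over. Pictures are saved under pics/ and viewed, and the job is handed in when it is done.

```bash
mkdir -p pics; python3 - <<'E'
from workcell import bot
import cv2
o=bot.get_obs()
for k,v in o.items(): print(k,v)
for n in ("scene","top","wrist"):
    c=bot.camera(n); cv2.imwrite(f"pics/{n}0.png",c["img"][:,:,::-1]); print(n,c["intrinsics"],c["eye"],c["rotation"],c.keys())
E
```

```text
clock 0.0
joint_pos [-1.15503250e+00  2.41439646e-01  3.72334142e-03  1.33517937e+00
 -2.52192187e-05  1.57085367e+00]
joint_vel [ 1.08278104e-03 -2.59937198e-04 -6.46159629e-05  5.51959239e-04
 -3.65601184e-04  3.97614646e-04]
tau [ 1.17303785e-03 -3.72315609e+01  2.52408904e+01  1.69121136e-02
  5.54219241e-05 -1.60667912e-05]
eef_pos [ 0.2017016  -0.45687186  0.24939925]
tool_rot [ 9.78475632e-01  2.06359722e-01 -2.29007360e-04 -1.02446516e-03]
ft_force [-0.22250469  0.21840405  0.68138464]
ft_torque [ 0.00041791  0.01892612 -0.01964221]
grip_width 0.08537888118548266
scene [[509.08418783   0.         313.42938383]
 [  0.         509.08418783 192.81569595]
 [  0.           0.           1.        ]] [ 1.47836063 -0.46172786  0.77230711] [ 0.73474795  0.4780713  -0.25655937 -0.40714933] dict_keys(['img', 'intrinsics', 'eye', 'rotation', 'shot'])
top [[475.13465406   0.         313.42369616]
 [  0.         475.13465406 203.09328953]
 [  0.           0.           1.        ]] [ 0.35991743 -0.02553657  1.21490891] [ 0.70971908 -0.6990424   0.06597986 -0.05731665] dict_keys(['img', 'intrinsics', 'eye', 'rotation', 'shot'])
wrist [[309.70691629   0.         321.02530853]
 [  0.         309.70691629 196.68716817]
 [  0.           0.           1.        ]] [ 0.27782325 -0.42417884  0.37252368] [ 0.82666212 -0.53798818 -0.09028218  0.138013  ] dict_keys(['img', 'intrinsics', 'eye', 'rotation', 'shot'])
```

View pics/scene0.png

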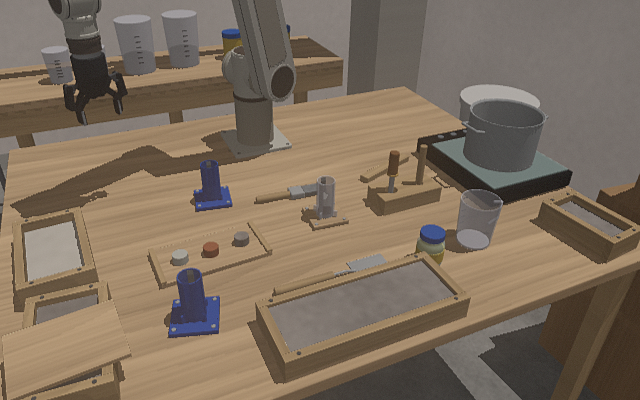

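View pics/top0.png

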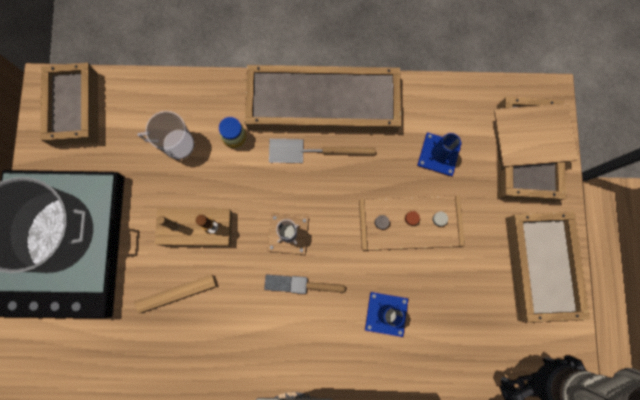

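View pics/wrist0.png

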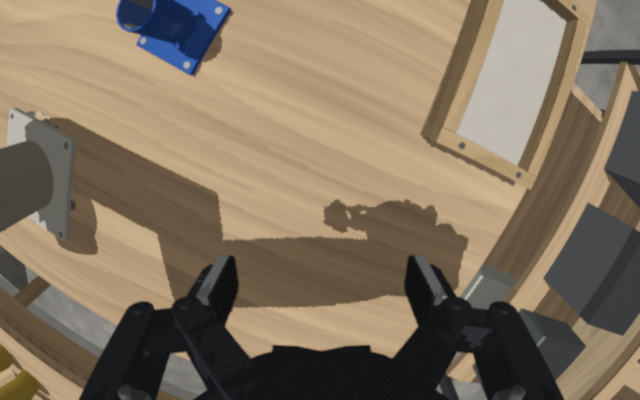

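Scene view: the white puck is at (180,257), clay (211,249) and grey (241,239). The clear tube is at (326,200), with blue look-alikes at (210,185) and (190,300). The rod with the ferrule is at (393,170) and the stick at (422,165). Next I'll localise them.

```bash
cat > h.py <<'E'
from workcell import bot
import numpy as np, cv2
from scipy.spatial.transform import Rotation as R
def cam(n,save=None):
    c=bot.camera(n)
    if save: cv2.imwrite(f"pics/{save}.png",c["img"][:,:,::-1])
    return c
def ray(c,u,v,wrist=False):
    K=c["intrinsics"]; x=(u-K[0,2])/K[0,0]; y=(v-K[1,2])/K[1,1]
    if wrist:
        r=np.hypot(x,y); d=np.array([x/r*np.sin(r),y/r*np.sin(r),np.cos(r)]) if r>1e-9 else np.array([0,0,1.])
    else: d=np.array([x,y,1.])
    d=R.from_quat(c["rotation"]).apply(d); return np.array(c["eye"]),d/np.linalg.norm(d)
def onz(c,u,v,z,wrist=False):
    e,d=ray(c,u,v,wrist); return e+d*(z-e[2])/d[2]
def proj(c,p,wrist=False):
    K=c["intrinsics"]; q=R.from_quat(c["rotation"]).inv().apply(np.array(p)-c["eye"])
    if wrist:
        a=np.arctan2(np.hypot(q[0],q[1]),q[2]); n=np.hypot(q[0],q[1]); s=a/n if n>0 else 0
        return np.array([K[0,0]*q[0]*s+K[0,2],K[1,1]*q[1]*s+K[1,2]])
    return np.array([K[0,0]*q[0]/q[2]+K[0,2],K[1,1]*q[1]/q[2]+K[1,2]])
E
python3 - <<'E'
from h import *
for n in ("top","scene"):
    c=cam(n)
    for t in ("puck","clay_puck","grey_puck","tube","rod","stick","board","jug","jar","brush","scraper","batten"):
        for d in bot.trace(t,c)[:4]:
            r=d["rect"]; z={"puck":.023,"clay_puck":.023,"grey_puck":.023,"board":.012}.get(t,0)
            print(n,t,round(d["confidence"],2),np.round(r,1),np.round(onz(c,r[0],r[1],z),3))
c=cam("top"); im=c["img"][:,:,::-1]
a=cv2.resize(im[190:260,250:320],None,fx=6,fy=6,interpolation=2); b=cv2.resize(im[195:255,140:240],None,fx=6,fy=6,interpolation=2)
cv2.imwrite("pics/cA.png",a);cv2.imwrite("pics/cB.png",b)
c=cam("scene"); im=c["img"][:,:,::-1]
cv2.imwrite("pics/cC.png",cv2.resize(im[135:235,295:450],None,fx=5,fy=5,interpolation=2))
cv2.imwrite("pics/cD.png",cv2.resize(im[215:290,140:280],None,fx=5,fy=5,interpolation=2))
E
```

```text
top puck 0.71 [440.2 220.8  18.   18.7] [ 0.53  -0.361  0.023]
top clay_puck 0.76 [410.6 214.8  12.1  17.2] [ 0.544 -0.286  0.023]
top grey_puck 0.66 [382.6 219.9  16.5   6.8] [ 0.53  -0.215  0.023]
top tube 0.89 [288.  233.6  42.   42. ] [0.494 0.025 0.   ]
top tube 0.8 [440.8 156.9  39.2  44.8] [ 0.704 -0.375  0.   ]
top tube 0.56 [384.2 315.6  46.1  45. ] [ 0.292 -0.22   0.   ]
top rod 0.73 [207.5 223.6  21.8  21.1] [0.516 0.232 0.   ]
top stick 0.49 [167.6 222.5  21.3  14.4] [ 0.518  0.335 -0.   ]
top stick 0.31 [440.6 217.   17.1  19.6] [ 0.543 -0.369  0.   ]
top board 0.67 [412.  225.5 104.7  53.6] [ 0.518 -0.292  0.012]
top jug 0.79 [167.1 135.3  59.1  47.8] [0.751 0.352 0.   ]
top jar 0.73 [232.6 134.2  25.7  33.1] [0.757 0.178 0.   ]
top brush 0.8 [305.3 285.8  78.2  19.9] [ 0.362 -0.021  0.   ]
top scraper 0.71 [323.9 149.4 104.1  24.7] [ 0.719 -0.065  0.   ]
top batten 0.81 [173.5 296.9  82.6  38.3] [0.331 0.307 0.   ]
top batten 0.36 [286.8 230.4  10.9  11.5] [0.502 0.028 0.   ]
scene puck 0.71 [180.1 256.   17.9  18. ] [ 0.534 -0.359  0.023]
scene clay_puck 0.68 [212.4 2
[... 308 characters left out ...]
]
scene tube 0.76 [326.7 202.8  43.2  55.3] [0.437 0.059 0.   ]
scene tube 0.66 [211.7 186.4  38.2  46.6] [ 0.23  -0.208  0.   ]
scene rod 0.55 [394.2 170.9   7.8  44.5] [0.359 0.323 0.   ]
scene stick 0.54 [423.  166.4  17.7  41.4] [0.371 0.42  0.   ]
scene board 0.68 [209.6 256.4 125.   66.5] [ 0.548 -0.296  0.012]
scene board 0.2 [395.7 170.2  10.2  45.8] [0.375 0.317 0.012]
scene jug 0.68 [478.9 217.2  46.9  61.5] [0.658 0.399 0.   ]
scene jar 0.55 [430.  245.6  30.2  47.3] [0.707 0.209 0.   ]
scene brush 0.56 [284.8 192.8  65.4  20.2] [ 0.344 -0.028  0.   ]
scene scraper 0.67 [330.  273.9 115.6  42.7] [ 0.702 -0.06   0.   ]
scene batten 0.89 [382.6 168.3  49.7  31.5] [0.332 0.299 0.   ]
```

View pics/cA.png

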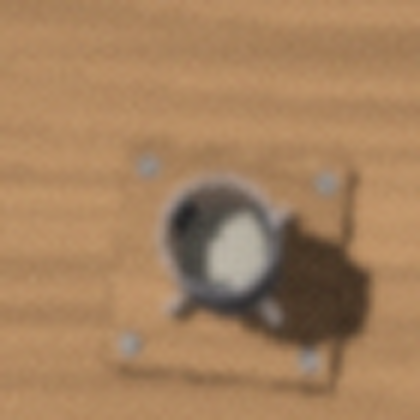

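View pics/cB.png

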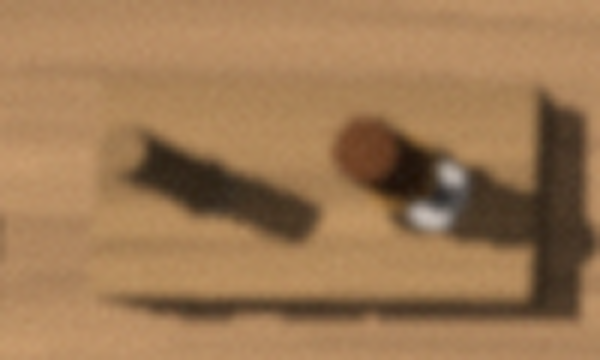

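View pics/cC.png

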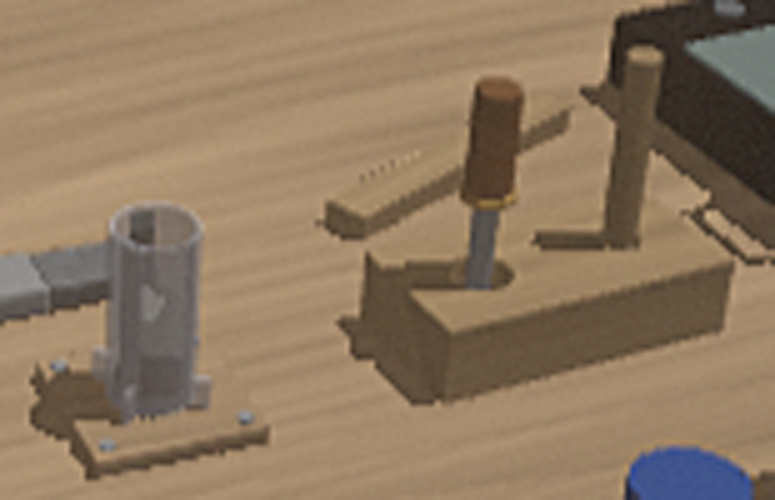

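View pics/cD.png

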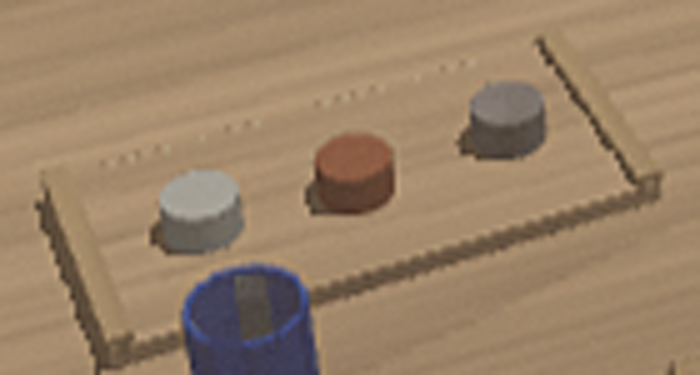

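The crops confirm three things:
- The white puck is at scene (180,254), to the left of clay and grey.
- The clear tube at (326,180) is the one meant; the other two tubes are blue.
- The rod is the reddish handle with ferrule and white foot at (395,152). The plain stick beside it is not it.

Triangulating next.

```bash
python3 - <<'E'
from h import *
t=cam("top"); s=cam("scene")
im=t["img"][:,:,::-1]; cv2.imwrite("pics/cE.png",cv2.resize(im[190:260,355:470],None,fx=6,fy=6,interpolation=2))
for n,p,q,z in (("tube",(287,230.5),(326,180.2),.114),("rodtop",(200.8,220.3),(394.8,152.2),.16),("puck",(440.8,218.5),(180.2,253.6),.034)):
    print(n,onz(t,*p,z).round(4),onz(s,*q,z).round(4))
    (a,d),(b,e)=ray(t,*p),ray(s,*q)
    k=np.linalg.lstsq(np.c_[d,-e],b-a,rcond=None)[0]; print((a+k[0]*d).round(4),(b+k[1]*e).round(4))
E
```

```text
tube [0.4884 0.0229 0.114 ] [0.4973 0.0244 0.114 ]
[0.489  0.0231 0.1093] [0.4909 0.0276 0.1097]
rodtop [0.503  0.2137 0.16  ] [0.5093 0.2134 0.16  ]
[0.5035 0.2146 0.1564] [0.5046 0.2167 0.157 ]
puck [ 0.5342 -0.36    0.034 ] [ 0.5393 -0.3589  0.034 ]
[ 0.5346 -0.3607  0.0314] [ 0.5352 -0.3585  0.0308]
```

View pics/cE.png

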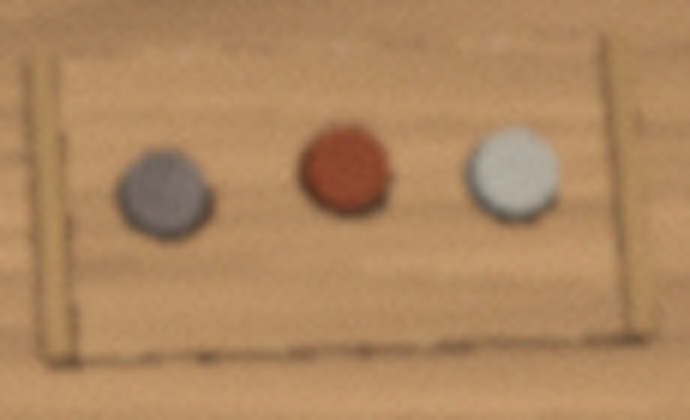

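```bash
python3 -m handwheel '[{"az":-0.9625},{"az":-0.9625},{"az":-0.9625},{"az":-0.9625},{"az":-0.9625},{"az":-0.9625},{"az":-0.9625},{"az":-0.9625}]' 0.6
python3 -m handwheel '[{"dy":0.9,"dx":0.2},{"dy":0.9,"dx":0.3},{"dy":0.9,"dx":0.3},{"dy":0.9,"dx":0.3},{"dy":0.9,"dx":0.3},{"dy":0.9,"dx":0.3},{"dy":0.9,"dx":0.3},{"dy":0.9,"dx":0.3},{"dy":0.9,"dx":0.3},{"dy":0.9,"dx":0.3},{"dy":0.9,"dx":0.3},{"dy":0.9,"dx":0.3}]'
python3 -m handwheel '[{"dy":0.9,"dx":0.3,"dz":0.6},{"dy":0.9,"dx":0.3,"dz":0.6},{"dy":0.7,"dz":0.8},{"dz":0.8},{"dz":0.8},{}]'
python3 - <<'E'
from h import *
o=bot.get_obs();print(o["clock"],o["eef_pos"],o["tool_rot"],o["grip_width"],o["ft_force"],o["joint_pos"])
c=cam("wrist","w1")
for t in ("puck","clay_puck"):
  for d in bot.trace(t,c): print(t,d["confidence"],d["rect"],onz(c,d["rect"][0],d["rect"][1],.034,True),onz(c,d["rect"][0],d["rect"][1],.023,True))
E
```

```text
1.65 [ 0.20194875 -0.45740194  0.25030097] [ 9.78468881e-01  2.06394402e-01 -3.05351384e-06 -4.99365985e-06] 0.08562170274351327 [-0.6548536   0.71287648 -0.54253422] [-1.15502062e+00  2.40608586e-01  4.99685143e-03  1.33519562e+00
 -3.91422566e-06  1.57079488e+00]invalid input
invalid input
invalid input
```

View pics/w1.png

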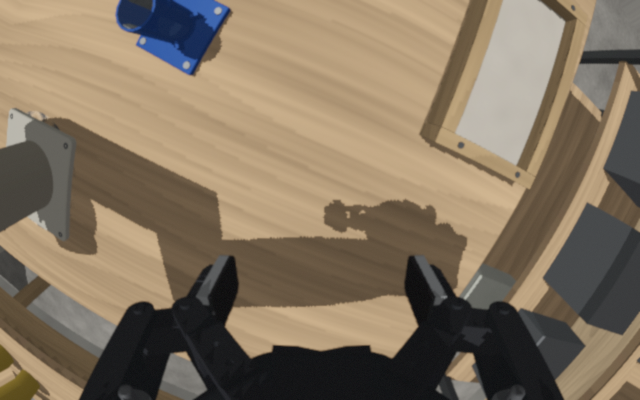

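The picture is unchanged: the calls were refused, so each row probably needs all six keys.

```bash
python3 -m handwheel '[{"dx":0,"dy":0,"dz":0,"ax":0,"ay":0,"az":-0.9625},{"dx":0,"dy":0,"dz":0,"ax":0,"ay":0,"az":-0.9625},{"dx":0,"dy":0,"dz":0,"ax":0,"ay":0,"az":-0.9625},{"dx":0,"dy":0,"dz":0,"ax":0,"ay":0,"az":-0.9625},{"dx":0,"dy":0,"dz":0,"ax":0,"ay":0,"az":-0.9625},{"dx":0,"dy":0,"dz":0,"ax":0,"ay":0,"az":-0.9625},{"dx":0,"dy":0,"dz":0,"ax":0,"ay":0,"az":-0.9625},{"dx":0,"dy":0,"dz":0,"ax":0,"ay":0,"az":-0.9625}]' 0.6
```

```text
clock: 2.6
eef_pos: [0.202, -0.4574, 0.2503]
tool_rot: [0.705, 0.709, 0.0, 0.0]
ft_force: [0.1, -0.2, 0.1]
grip_width: 0.0687
```

```bash
python3 -m handwheel '[{"dx":0.2,"dy":0.9,"dz":0,"ax":0,"ay":0,"az":0},{"dx":0.3,"dy":0.95,"dz":0,"ax":0,"ay":0,"az":0},{"dx":0.3,"dy":0.95,"dz":0,"ax":0,"ay":0,"az":0},{"dx":0.3,"dy":0.95,"dz":0,"ax":0,"ay":0,"az":0},{"dx":0.3,"dy":0.95,"dz":0,"ax":0,"ay":0,"az":0},{"dx":0.3,"dy":0.95,"dz":0,"ax":0,"ay":0,"az":0},{"dx":0.3,"dy":0.95,"dz":0,"ax":0,"ay":0,"az":0},{"dx":0.3,"dy":0.95,"dz":0,"ax":0,"ay":0,"az":0},{"dx":0.3,"dy":0.95,"dz":0,"ax":0,"ay":0,"az":0},{"dx":0.3,"dy":0.95,"dz":0,"ax":0,"ay":0,"az":0},{"dx":0.3,"dy":0.95,"dz":0,"ax":0,"ay":0,"az":0},{"dx":0.3,"dy":0.95,"dz":0,"ax":0,"ay":0,"az":0}]'
python3 -m handwheel '[{"dx":0.4,"dy":0.95,"dz":0.8,"ax":0,"ay":0,"az":0},{"dx":0,"dy":0.95,"dz":0.8,"ax":0,"ay":0,"az":0},{"dx":0,"dy":0,"dz":0.8,"ax":0,"ay":0,"az":0},{"dx":0,"dy":0,"dz":0.8,"ax":0,"ay":0,"az":0},{"dx":0,"dy":0,"dz":0.8,"ax":0,"ay":0,"az":0},{"dx":0,"dy":0,"dz":0,"ax":0,"ay":0,"az":0},{"dx":0,"dy":0,"dz":0,"ax":0,"ay":0,"az":0}]'
python3 - <<'E'
from h import *
o=bot.get_obs();print(o["clock"],o["eef_pos"],o["tool_rot"],o["grip_width"],o["ft_force"],o["joint_pos"])
c=cam("wrist","w2")
for t in ("puck","clay_puck"):
  for d in bot.trace(t,c): print(t,d["confidence"],d["rect"],onz(c,d["rect"][0],d["rect"][1],.034,True),onz(c,d["rect"][0],d["rect"][1],.023,True))
E
```

```text
clock: 3.8
eef_pos: [0.4867, -0.3695, 0.2502]
tool_rot: [0.707, 0.707, -0.0, -0.0]
ft_force: [-0.5, -0.3, -0.1]
grip_width: 0.0684
clock: 4.5
eef_pos: [0.5331, -0.3598, 0.1502]
tool_rot: [0.707, 0.707, -0.0, -0.0]
ft_force: [-1.1, 1.3, 0.2]
grip_width: 0.0684
4.5 [ 0.5330748  -0.35977713  0.15022193] [ 7.07104012e-01  7.07109375e-01 -7.57608551e-05 -4.91137538e-04] 0.068439243863798 [-1.08991596  1.34955056  0.22985483] [-5.93704328e-01  5.79280697e-01  2.54271629e-01  1.24678041e+00
  3.83949420e-05  9.77084396e-01]
puck 0.57 [324.9, 197.6, 38.6, 46.0] [ 0.53558333 -0.36015021  0.034     ] [ 0.53571741 -0.36396821  0.023     ]
clay_puck 0.97 [326.4, 113.2, 47.5, 46.9] [ 0.53645762 -0.29184043  0.034     ] [ 0.53663189 -0.29251819  0.023     ]
```

View pics/w2.png

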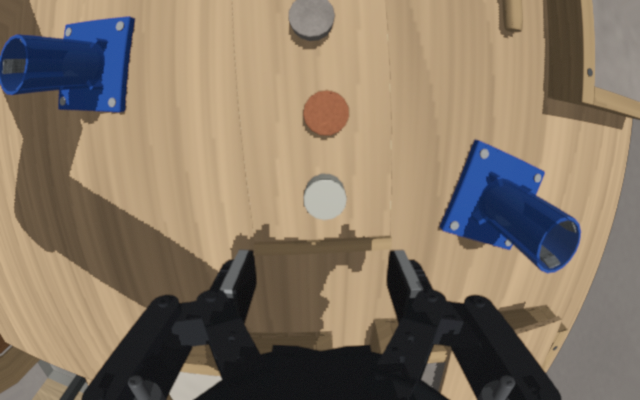

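The white puck is at (325,199), giving (0.5356,-0.3602). Clay is at (326,113) and grey at (312,18). The fingertips at (245,255) and (397,255) straddle the white puck, so I'll descend.

```bash
python3 -m handwheel '[{"dx":0,"dy":0.1,"dz":0.6,"ax":0,"ay":0,"az":0},{"dx":0,"dy":0,"dz":0.9,"ax":0,"ay":0,"az":0},{"dx":0,"dy":0,"dz":0.9,"ax":0,"ay":0,"az":0},{"dx":0,"dy":0,"dz":0.9,"ax":0,"ay":0,"az":0},{"dx":0,"dy":0,"dz":0.6,"ax":0,"ay":0,"az":0},{"dx":0,"dy":0,"dz":0.4,"ax":0,"ay":0,"az":0},{"dx":0,"dy":0,"dz":0,"ax":0,"ay":0,"az":0}]' 0.2
python3 - <<'E'
from h import *
c=cam("scene"); im=c["img"][:,:,::-1]
cv2.imwrite("pics/s3.png",cv2.resize(im[190:300,120:260],None,fx=5,fy=5,interpolation=2))
c=cam("wrist","w3")
E
```

```text
clock: 5.35
eef_pos: [0.5353, -0.3597, 0.0421]
tool_rot: [0.707, 0.707, -0.0, -0.001]
ft_force: [0.2, 0.8, -0.5]
grip_width: 0.0516
```

View pics/s3.png

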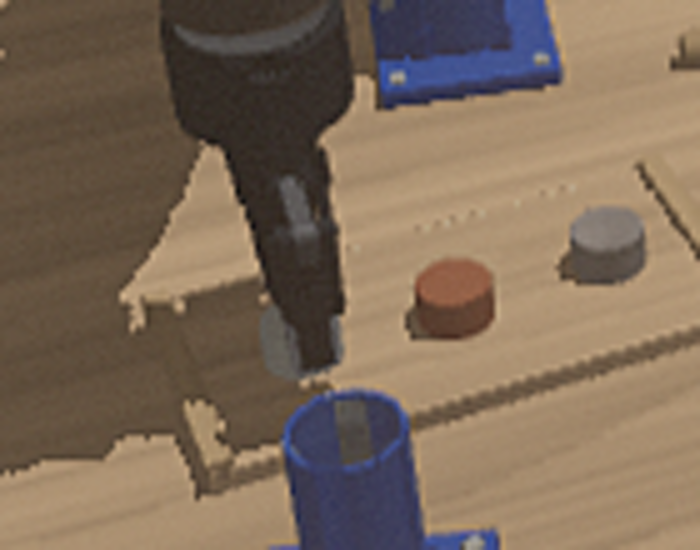

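View pics/w3.png

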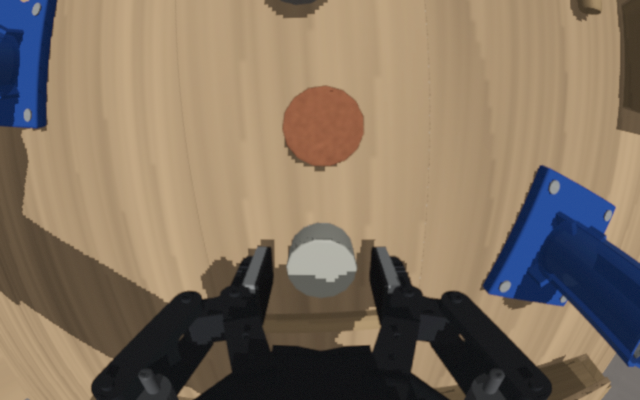

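```bash
python3 - <<'E'
from h import *
c=cam("scene")
for p in ((.565,-.36,.023),(.565,-.349,.023),(.565,-.371,.023),(.5355,-.36,.023),(.5355,-.36,.034)):
    u=proj(c,p); print(p,((u-[120,190])*5).round(0))
w=cam("wrist")
for p in ((.535,-.36,.034),(.535,-.342,.034),(.535,-.378,.034),(.511,-.3597,.023),(.559,-.3597,.023)): print(p,proj(w,p,True).round(0))
E
```

```text
(0.565, -0.36, 0.023) [314. 371.]
(0.565, -0.349, 0.023) [338. 365.]
(0.565, -0.371, 0.023) [289. 378.]
(0.5355, -0.36, 0.023) [300. 333.]
(0.5355, -0.36, 0.034) [297. 314.]
(0.535, -0.36, 0.034) [319. 265.]
(0.535, -0.342, 0.034) [319. 233.]
(0.535, -0.378, 0.034) [319. 294.]
(0.511, -0.3597, 0.023) [274. 253.]
(0.559, -0.3597, 0.023) [364. 254.]
```

Tips and puck line up with the predicted pixels, so I'll close the gripper and lift.

```bash
python3 -m handwheel '[{"dx":0,"dy":0,"dz":0,"ax":0,"ay":0,"az":0},{"dx":0,"dy":0,"dz":0,"ax":0,"ay":0,"az":0},{"dx":0,"dy":0,"dz":0,"ax":0,"ay":0,"az":0},{"dx":0,"dy":0,"dz":0,"ax":0,"ay":0,"az":0},{"dx":0,"dy":0,"dz":0,"ax":0,"ay":0,"az":0}]' -1
python3 -m handwheel '[{"dx":0,"dy":0,"dz":-0.4,"ax":0,"ay":0,"az":0},{"dx":0,"dy":0,"dz":-0.9,"ax":0,"ay":0,"az":0},{"dx":0,"dy":0,"dz":-1,"ax":0,"ay":0,"az":0},{"dx":0,"dy":0,"dz":-1,"ax":0,"ay":0,"az":0},{"dx":0,"dy":0,"dz":-1,"ax":0,"ay":0,"az":0},{"dx":0,"dy":0,"dz":-1,"ax":0,"ay":0,"az":0},{"dx":0,"dy":0,"dz":-0.7,"ax":0,"ay":0,"az":0},{"dx":0,"dy":0,"dz":0,"ax":0,"ay":0,"az":0}]'
python3 - <<'E'
from h import *
c=cam("wrist","w4"); c=cam("scene","s4")
E
```

```text
clock: 6.05
eef_pos: [0.5366, -0.3605, 0.0445]
tool_rot: [0.707, 0.707, 0.0, 0.001]
ft_force: [-0.8, 0.0, 5.4]
grip_width: 0.0327
clock: 6.85
eef_pos: [0.5371, -0.3608, 0.1966]
tool_rot: [0.707, 0.707, 0.001, 0.003]
ft_force: [0.3, 0.3, -0.3]
grip_width: 0.0328
```

View pics/w4.png

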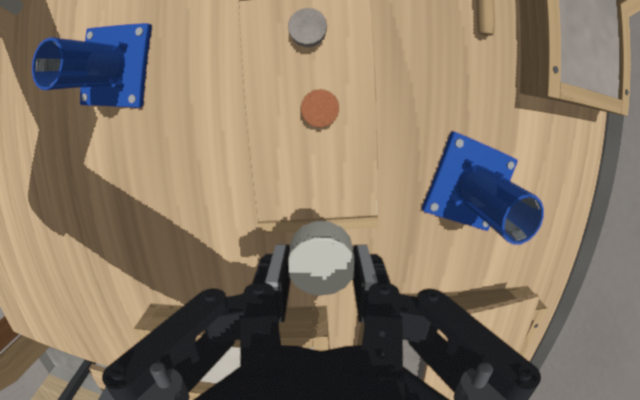

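View pics/s4.png

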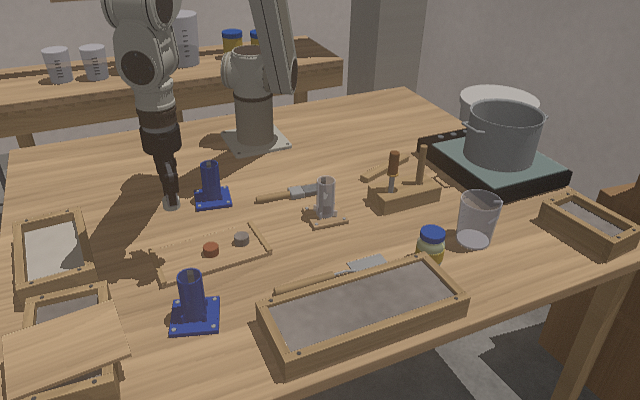

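The puck is held, seen at (172,202) in the scene and at (321,257) in the wrist view. I'll check the puck's attitude and how far it sits below the TCP.

```bash
python3 - <<'E'
from h import *
c=cam("scene"); im=c["img"][:,:,::-1]
for p in ((.537,-.361,.164),(.537,-.361,.186),(.537,-.343,.164),(.537,-.379,.164)): print(p,((proj(c,p)-[130,150])*8).round(0))
cv2.imwrite("pics/s5.png",cv2.resize(im[150:225,130:210],None,fx=8,fy=8,interpolation=2))
print(bot.get_obs()["joint_pos"])
E
```

```text
(0.537, -0.361, 0.164) [329. 445.]
(0.537, -0.361, 0.186) [318. 375.]
(0.537, -0.343, 0.164) [397. 430.]
(0.537, -0.379, 0.164) [261. 460.]
[-5.91575618e-01  5.60814054e-01  3.32395773e-01  1.34417136e+00
  2.43510480e-05  9.79250120e-01]
```

View pics/s5.png

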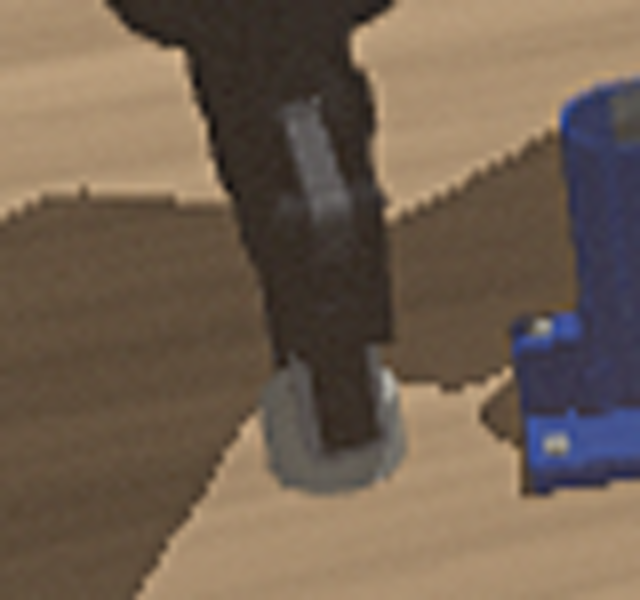

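Puck level and centred in the pads, with the fingertips about 14 mm above its underside. Moving to just short of the tube for a wrist view of the mouth.

```bash
python3 -m handwheel '[{"dx":0.6,"dy":0,"dz":-0.5,"ax":0,"ay":0,"az":0},{"dx":1,"dy":-0.2,"dz":-0.5,"ax":0,"ay":0,"az":0},{"dx":1,"dy":-0.2,"dz":0,"ax":0,"ay":0,"az":0},{"dx":1,"dy":-0.2,"dz":0,"ax":0,"ay":0,"az":0},{"dx":1,"dy":-0.2,"dz":0,"ax":0,"ay":0,"az":0},{"dx":1,"dy":-0.2,"dz":0,"ax":0,"ay":0,"az":0},{"dx":1,"dy":-0.2,"dz":0,"ax":0,"ay":0,"az":0},{"dx":1,"dy":-0.2,"dz":0,"ax":0,"ay":0,"az":0},{"dx":1,"dy":-0.2,"dz":0,"ax":0,"ay":0,"az":0},{"dx":1,"dy":-0.2,"dz":0,"ax":0,"ay":0,"az":0},{"dx":1,"dy":-0.2,"dz":0,"ax":0,"ay":0,"az":0},{"dx":1,"dy":0,"dz":0,"ax":0,"ay":0,"az":0}]'
python3 -m handwheel '[{"dx":1,"dy":0,"dz":0,"ax":0,"ay":0,"az":0},{"dx":0,"dy":0,"dz":0,"ax":0,"ay":0,"az":0},{"dx":0,"dy":0,"dz":0,"ax":0,"ay":0,"az":0}]'
python3 - <<'E'
from h import *
c=cam("wrist","w6"); print(bot.get_obs()["eef_pos"],c["eye"])
for p in ((.490,.0245,.114),(.514,.0245,.114),(.466,.0245,.114),(.49,.0485,.114),(.49,.0005,.114)): print(p,proj(c,p,True).round(1))
for d in bot.trace("tube",c): print(d["confidence"],d["rect"])
E
```

```text
clock: 8.2
eef_pos: [0.4841, -0.068, 0.2176]
tool_rot: [0.707, 0.707, -0.0, -0.001]
ft_force: [0.6, 0.9, -0.7]
grip_width: 0.0329
clock: 8.5
eef_pos: [0.4851, -0.044, 0.2177]
tool_rot: [0.706, 0.708, -0.0, -0.0]
ft_force: [0.5, -0.1, -0.8]
grip_width: 0.0326
[ 0.48530957 -0.0446607   0.21773697] [0.4845681  0.03879515 0.3407296 ]
(0.49, 0.0245, 0.114) [328.9 113.4]
(0.514, 0.0245, 0.114) [361.8 114. ]
(0.466, 0.0245, 0.114) [295.9 113.5]
(0.49, 0.0485, 0.114) [329.1  80.7]
(0.49, 0.0005, 0.114) [328.7 145.8]
0.81 [184.9, 296.4, 79.3, 78.6]
0.75 [427.6, 370.9, 16.9, 13.5]
0.69 [330.6, 108.1, 100.3, 94.2]
```

View pics/w6.png

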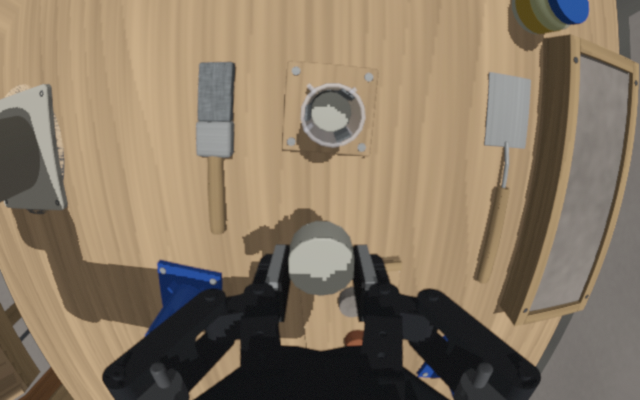

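```bash
python3 - <<'E'
from h import *
c=cam("wrist"); im=c["img"][:,:,::-1].copy()
u=im[65:160,285:380]; cv2.imwrite("pics/cw6.png",cv2.resize(u,None,fx=6,fy=6,interpolation=2))
for cx,cy in ((332.5,115),): 
  print(onz(c,cx,cy,.114,True))
# overlay candidates
for p,col in (((.492,.0235),(0,0,255)),):
  v=cv2.resize(u,None,fx=6,fy=6,interpolation=2)
  for r in (.021,.024):
    q=np.array([proj(c,(p[0]+r*np.cos(a),p[1]+r*np.sin(a),.114),True) for a in np.linspace(0,6.283,60)])
    cv2.polylines(v,[np.int32((q-[285,65]+.5)*6)],True,col,1)
  cv2.imwrite("pics/cw6o.png",v)
E
```

```text
[0.49309253 0.02227774 0.114     ]
```

View pics/cw6o.png

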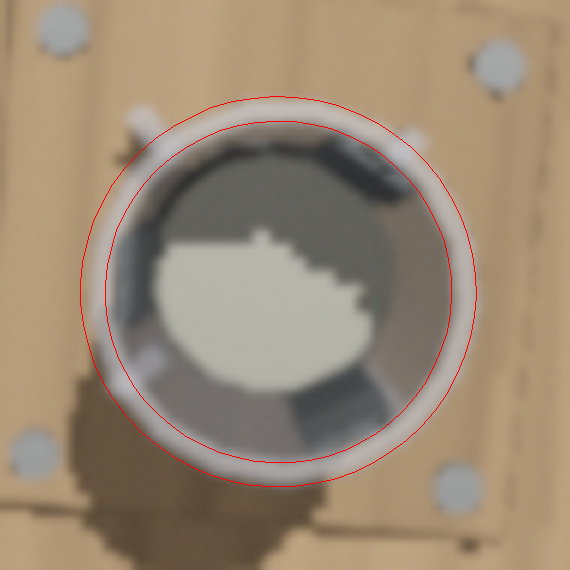

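```bash
python3 - <<'E'
from h import *
for i in range(4):
  c=cam("wrist"); o=bot.get_obs(); print(o["eef_pos"].round(4) if hasattr(o["eef_pos"],"round") else o["eef_pos"],np.round(c["eye"],4),np.round(c["rotation"],4))
E=np.array(o["eef_pos"])
im=c["img"][:,:,::-1]; u0,v0=270,205
v=cv2.resize(im[v0:310,u0:375],None,fx=6,fy=6,interpolation=2)
for dz,col in ((-.0105,(0,0,255)),(-.0325,(255,0,0))):
    q=np.array([proj(c,E+[.018*np.cos(a),.018*np.sin(a),dz],True) for a in np.linspace(0,6.283,60)])
    cv2.polylines(v,[np.int32((q-[u0,v0]+.5)*6)],True,col,1)
cv2.imwrite("pics/cw7.png",v)
E
```

```text
[ 0.4855 -0.0455  0.2177] [0.4851 0.0374 0.3407] [ 9.863e-01  2.000e-04 -5.000e-04  1.652e-01]
[ 0.4856 -0.0456  0.2177] [0.4852 0.0373 0.3407] [ 9.863e-01  0.000e+00 -5.000e-04  1.651e-01]
[ 0.4857 -0.0456  0.2177] [0.4853 0.0372 0.3407] [ 9.863e-01 -1.000e-04 -4.000e-04  1.651e-01]
[ 0.4857 -0.0455  0.2177] [0.4853 0.0372 0.3407] [ 9.863e-01 -1.000e-04 -4.000e-04  1.651e-01]
```

View pics/cw7.png

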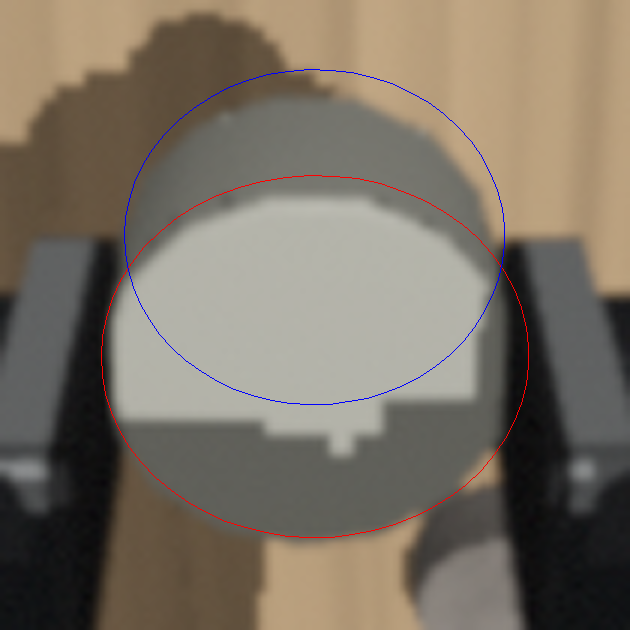

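```bash
python3 - <<'E'
from h import *
c=cam("scene"); im=c["img"][:,:,::-1]; E=np.array(bot.get_obs()["eef_pos"])
u0,v0=265,110
v=cv2.resize(im[v0:v0+75,u0:u0+95],None,fx=8,fy=8,interpolation=2)
for dz,col in ((-.0105,(0,0,255)),(-.0325,(255,0,0)),(-.0385,(0,255,0))):
    q=np.array([proj(c,E+[.018*np.cos(a),.018*np.sin(a),dz]) for a in np.linspace(0,6.283,60)])
    cv2.polylines(v,[np.int32((q-[u0,v0]+.5)*8)],True,col,1)
cv2.imwrite("pics/s7.png",v)
E
```

```text
(no output)
```

View pics/s7.png

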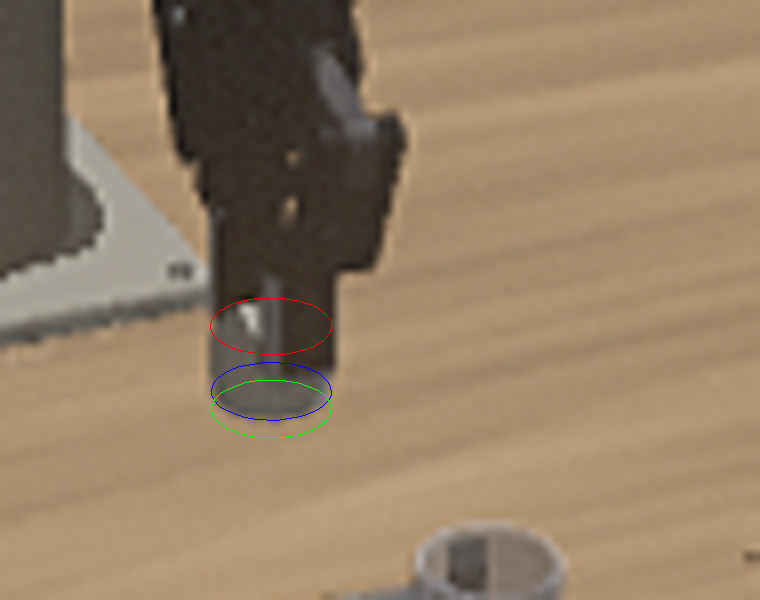

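```bash
python3 - <<'E'
from h import *
c=cam("scene"); im=c["img"][:,:,::-1]; t=cam("top"); jm=t["img"][:,:,::-1]
out=[]
for cc,I,u0,v0 in ((c,im,300,165),(t,jm,262,205)):
  for p in ((.492,.0235),):
    v=cv2.resize(I[v0:v0+50,u0:u0+50],None,fx=8,fy=8,interpolation=2)
    for r in (.021,.024):
      q=np.array([proj(cc,(p[0]+r*np.cos(a),p[1]+r*np.sin(a),.114)) for a in np.linspace(0,6.283,60)])
      cv2.polylines(v,[np.int32((q-[u0,v0]+.5)*8)],True,(0,0,255),1)
    out.append(v)
cv2.imwrite("pics/t8.png",np.hstack(out))
E
```

```text
(no output)
```

View pics/t8.png

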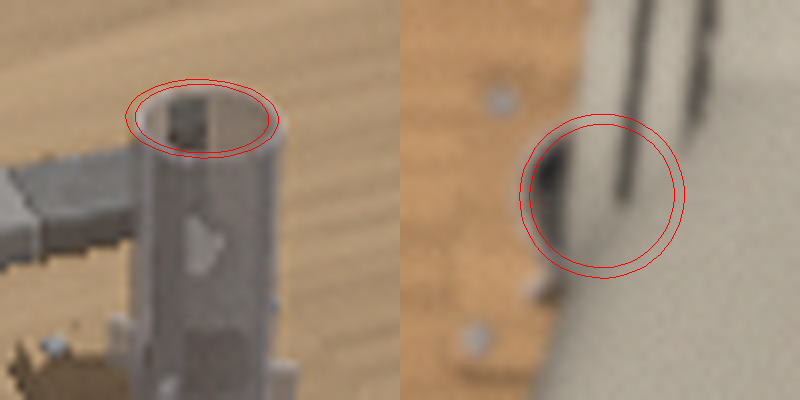

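Scene puts the rim slightly lower and to the right of my overlay; with the wrist view (puck offset corrected), the tube comes to about (0.4935,0.0242). Moving over it and checking before going in.

```bash
python3 -m handwheel '[{"dx":0.8,"dy":0.11,"dz":0,"ax":0,"ay":0,"az":0},{"dx":1,"dy":0.1,"dz":0,"ax":0,"ay":0,"az":0},{"dx":0.99,"dy":0.1,"dz":0.5,"ax":0,"ay":0,"az":0},{"dx":0,"dy":0,"dz":0.9,"ax":0,"ay":0,"az":0},{"dx":0,"dy":0,"dz":0.8,"ax":0,"ay":0,"az":0},{"dx":0,"dy":0,"dz":0,"ax":0,"ay":0,"az":0},{"dx":0,"dy":0,"dz":0,"ax":0,"ay":0,"az":0}]'
python3 - <<'E'
from h import *
w=cam("wrist","w9"); c=cam("scene"); im=c["img"][:,:,::-1]; E=np.array(bot.get_obs()["eef_pos"]); print(E,bot.get_obs()["ft_force"])
u0,v0=290,140
v=cv2.resize(im[v0:v0+75,u0:u0+75],None,fx=8,fy=8,interpolation=2)
for r,P,col in ((.018,E-[0,0,.0325],(255,0,0)),(.024,np.array([E[0],E[1],.114]),(0,0,255))):
    q=np.array([proj(c,P+[r*np.cos(a),r*np.sin(a),0]) for a in np.linspace(0,6.283,60)])
    cv2.polylines(v,[np.int32((q-[u0,v0]+.5)*8)],True,col,1)
cv2.imwrite("pics/s9.png",v)
E
```

```text
clock: 9.7
eef_pos: [0.4933, 0.0247, 0.1629]
tool_rot: [0.707, 0.707, -0.0, -0.0]
ft_force: [0.8, 0.8, 0.5]
grip_width: 0.0328
[0.49434293 0.02467602 0.16400607] [ 0.62493734  0.01975022 -0.29622262]
```

View pics/s9.png

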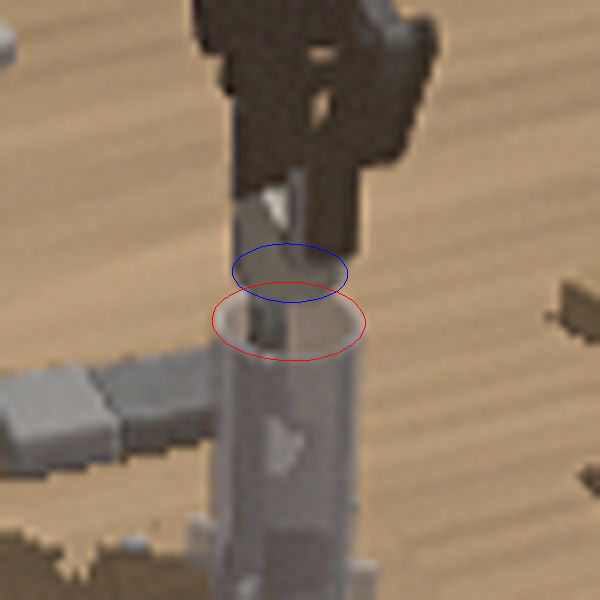

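View pics/w9.png

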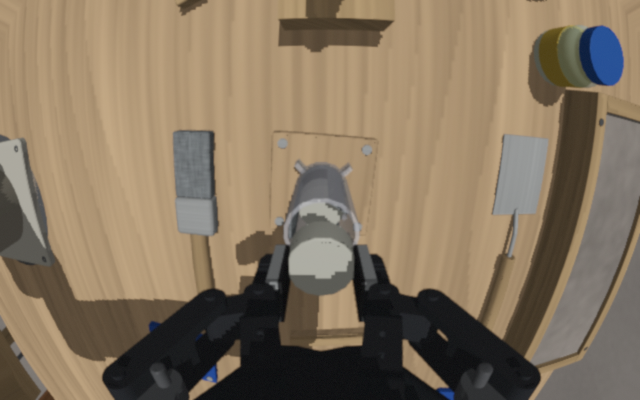

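Puck and rim columns agree in the wrist view (321 vs 321.5). In scene, the rim is about 1 mm towards -y of the puck, so I'll shift slightly and descend while watching the force.

```bash
python3 -m handwheel '[{"dx":-0.04,"dy":0,"dz":0.3,"ax":0,"ay":0,"az":0},{"dx":0,"dy":0,"dz":0.3,"ax":0,"ay":0,"az":0},{"dx":0,"dy":0,"dz":0.2,"ax":0,"ay":0,"az":0},{"dx":0,"dy":0,"dz":0,"ax":0,"ay":0,"az":0}]'
python3 -m handwheel '[{"dx":0,"dy":0,"dz":0.1,"ax":0,"ay":0,"az":0},{"dx":0,"dy":0,"dz":0.1,"ax":0,"ay":0,"az":0},{"dx":0,"dy":0,"dz":0,"ax":0,"ay":0,"az":0}]'
```

```text
clock: 10.2
eef_pos: [0.493, 0.024, 0.1422]
tool_rot: [0.707, 0.707, -0.0, -0.001]
ft_force: [-0.5, 2.1, -0.9]
grip_width: 0.033
clock: 10.5
eef_pos: [0.4934, 0.0242, 0.1375]
tool_rot: [0.707, 0.707, 0.0, -0.0]
ft_force: [-0.1, 2.6, 0.7]
grip_width: 0.0329
```

```bash
python3 -m handwheel '[{"dx":0.04,"dy":0,"dz":0.06,"ax":0,"ay":0,"az":0},{"dx":0,"dy":0,"dz":0,"ax":0,"ay":0,"az":0},{"dx":0,"dy":0,"dz":0,"ax":0,"ay":0,"az":0}]'
python3 - <<'E'
from h import *
c=cam("scene"); im=c["img"][:,:,::-1]; print(bot.get_obs()["eef_pos"],bot.get_obs()["ft_force"])
u0,v0=290,140
cv2.imwrite("pics/s10.png",cv2.resize(im[v0:v0+75,u0:u0+75],None,fx=8,fy=8,interpolation=2))
E
```

```text
clock: 10.8
eef_pos: [0.4936, 0.0248, 0.1363]
tool_rot: [0.707, 0.707, 0.0, 0.0]
ft_force: [0.3, 0.7, 1.0]
grip_width: 0.033
[0.49362368 0.02486916 0.13634724] [-0.18632063  1.00421646  0.88018942]
```

View pics/s10.png

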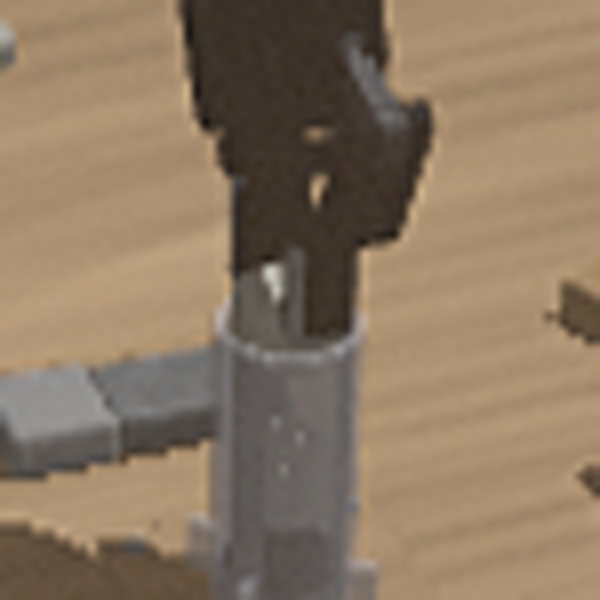

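The puck is inside the mouth, the rim line crosses it at row ~345, and forces are low. Releasing.

```bash
python3 -m handwheel '[{"dx":0,"dy":0,"dz":0,"ax":0,"ay":0,"az":0},{"dx":0,"dy":0,"dz":0,"ax":0,"ay":0,"az":0},{"dx":0,"dy":0,"dz":0,"ax":0,"ay":0,"az":0},{"dx":0,"dy":0,"dz":0,"ax":0,"ay":0,"az":0}]' 0.5
python3 -m handwheel '[{"dx":0,"dy":0,"dz":-0.4,"ax":0,"ay":0,"az":0},{"dx":0,"dy":0,"dz":-0.8,"ax":0,"ay":0,"az":0},{"dx":0,"dy":0,"dz":-0.8,"ax":0,"ay":0,"az":0},{"dx":0,"dy":0,"dz":-0.6,"ax":0,"ay":0,"az":0},{"dx":0,"dy":0,"dz":0,"ax":0,"ay":0,"az":0}]'
python3 - <<'E'
from h import *
w=cam("wrist","w11");c=cam("scene"); im=c["img"][:,:,::-1]; print(bot.get_obs()["eef_pos"],bot.get_obs()["ft_force"])
u0,v0=290,140
a=cv2.resize(im[v0:v0+75,u0:u0+75],None,fx=8,fy=8,interpolation=2)
b=cv2.resize(w["img"][:,:,::-1][150:300,260:390],None,fx=4,fy=4,interpolation=2)
cv2.imwrite("pics/s11.png",a);cv2.imwrite("pics/cw11.png",b)
E
```

```text
clock: 11.25
eef_pos: [0.4934, 0.0247, 0.1363]
tool_rot: [0.707, 0.707, -0.0, 0.0]
ft_force: [-0.5, -0.3, 0.2]
grip_width: 0.064
clock: 11.75
eef_pos: [0.4952, 0.0249, 0.2043]
tool_rot: [0.707, 0.707, 0.002, 0.002]
ft_force: [0.3, -0.7, -0.4]
grip_width: 0.0642
[0.49364699 0.02482887 0.20162265] [-0.72393806  0.03276185  1.22604047]
```

View pics/s11.png

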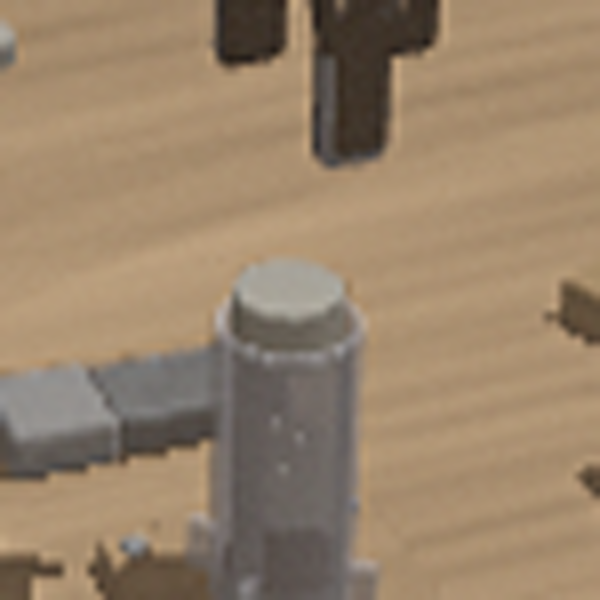

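View pics/cw11.png

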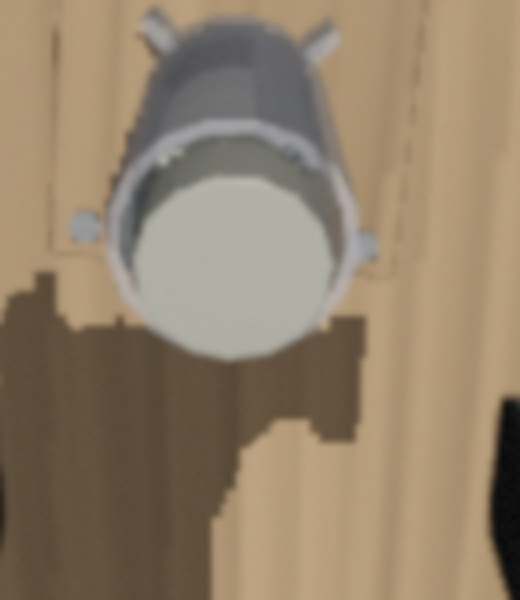

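Puck sits level in the mouth: top face at scene crop (289,290), centred at (233,268) in the wrist crop. I'll check its depth.

```bash
python3 - <<'E'
from h import *
c=cam("scene")
for z in (.114,.122,.124,.126,.128,.130,.132): print(z,((proj(c,(.4936,.0245,z))-[290,140]+.5)*8).round(0))
E
```

```text
0.114 [287. 320.]
0.122 [288. 298.]
0.124 [288. 293.]
0.126 [288. 287.]
0.128 [288. 281.]
0.13 [289. 276.]
0.132 [289. 270.]
```

Underside about 11 mm below the rim, so step 1 should be met. Now on to the rod.

```bash
python3 -m handwheel '[{"dx":0.5,"dy":0.1,"dz":-0.6,"ax":0,"ay":0,"az":0},{"dx":0.9,"dy":0.1,"dz":-0.6,"ax":0,"ay":0,"az":0},{"dx":0.9,"dy":0.1,"dz":-0.6,"ax":0,"ay":0,"az":0},{"dx":0.9,"dy":0.1,"dz":-0.6,"ax":0,"ay":0,"az":0},{"dx":1,"dy":0,"dz":0,"ax":0,"ay":0,"az":0},{"dx":0,"dy":0,"dz":0,"ax":0,"ay":0,"az":0},{"dx":0,"dy":0,"dz":0,"ax":0,"ay":0,"az":0},{"dx":0,"dy":0,"dz":0,"ax":0,"ay":0,"az":0}]'
python3 - <<'E'
from h import *
w=cam("wrist","w12");E=bot.get_obs()["eef_pos"];print(E,w["eye"])
for t in ("rod","stick"):
  for d in bot.trace(t,w): print(t,d["confidence"],np.round(d["rect"],1),onz(w,d["rect"][0],d["rect"][1],.16,True))
print(proj(w,(.506,.2145,.16),True),proj(w,(.506,.2145,.046),True))
cv2.imwrite("pics/cw12.png",cv2.resize(w["img"][:,:,::-1][60:260,240:400],None,fx=4,fy=3,interpolation=2)[:600])
E
```

```text
clock: 12.7
eef_pos: [0.5029, 0.1291, 0.2603]
tool_rot: [0.707, 0.707, -0.001, -0.0]
ft_force: [1.0, -0.2, 0.5]
grip_width: 0.0644
[0.50303457 0.128917   0.26050362] [0.50271134 0.21199658 0.38325288]
rod 0.92 [326.5  93.7  36.6  37.1] [0.50599292 0.21198412 0.16      ]
stick 0.85 [324.   11.9  19.3  23.8] [0.50418372 0.27235321 0.16      ]
[326.51825638  90.21026618] [324.94356059  91.37806249]
```

View pics/w12.png

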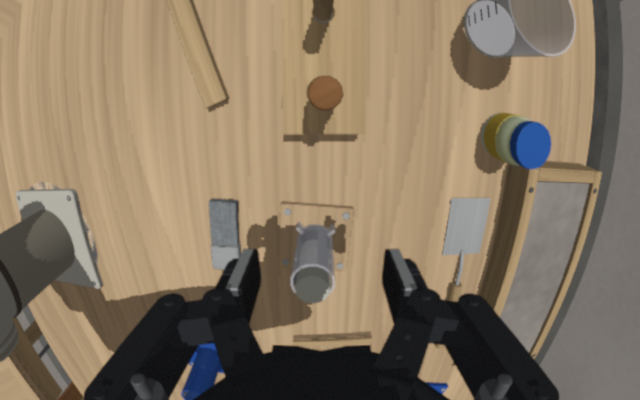

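Rod top at (325,92), between stick (323,8) and tube (313,285); it gives (0.505,0.214). I'll go above it, descend, and check before closing.

```bash
python3 -m handwheel '[{"dx":0.6,"dy":0.08,"dz":0,"ax":0,"ay":0,"az":0},{"dx":1,"dy":0,"dz":0,"ax":0,"ay":0,"az":0},{"dx":1,"dy":0,"dz":0,"ax":0,"ay":0,"az":0},{"dx":0.81,"dy":0,"dz":0.4,"ax":0,"ay":0,"az":0},{"dx":0,"dy":0,"dz":0.8,"ax":0,"ay":0,"az":0},{"dx":0,"dy":0,"dz":0.8,"ax":0,"ay":0,"az":0},{"dx":0,"dy":0,"dz":0.4,"ax":0,"ay":0,"az":0},{"dx":0,"dy":0,"dz":0,"ax":0,"ay":0,"az":0},{"dx":0,"dy":0,"dz":0,"ax":0,"ay":0,"az":0}]'
python3 - <<'E'
from h import *
w=cam("wrist","w13");c=cam("scene"); im=c["img"][:,:,::-1]; E=bot.get_obs()["eef_pos"];print(E)
u0,v0=355,90
v=cv2.resize(im[v0:v0+120,u0:u0+100],None,fx=5,fy=5,interpolation=2)
P=np.array([E[0],E[1],.16])
q=np.array([proj(c,P+[.013*np.cos(a),.013*np.sin(a),0]) for a in np.linspace(0,6.283,60)])
cv2.polylines(v,[np.int32((q-[u0,v0]+.5)*5)],True,(0,0,255),1)
cv2.imwrite("pics/s13.png",v)
E
```

```text
clock: 13.75
eef_pos: [0.5058, 0.2153, 0.2019]
tool_rot: [0.707, 0.707, 0.0, 0.0]
ft_force: [0.4, -1.4, -0.3]
grip_width: 0.0636
[0.50623056 0.21533249 0.20254316]
```

View pics/s13.png

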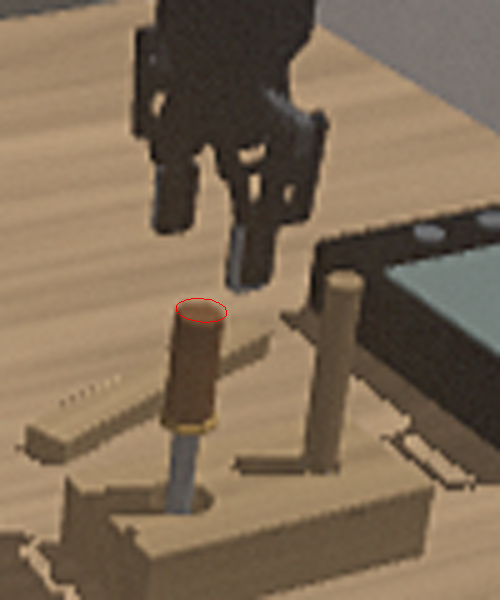

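View pics/w13.png

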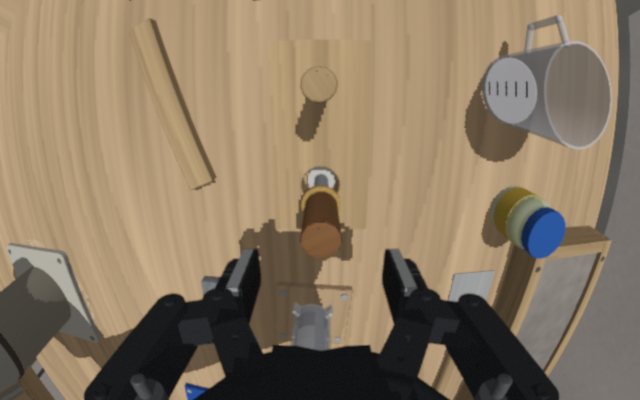

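Overlay matches the rod top and the wrist column is centred (320 vs 322). Descending and gripping.

```bash
python3 -m handwheel '[{"dx":0,"dy":0,"dz":0.6,"ax":0,"ay":0,"az":0},{"dx":0,"dy":0,"dz":0.9,"ax":0,"ay":0,"az":0},{"dx":0,"dy":0,"dz":0.9,"ax":0,"ay":0,"az":0},{"dx":0,"dy":0,"dz":0.6,"ax":0,"ay":0,"az":0},{"dx":0,"dy":0,"dz":0.28,"ax":0,"ay":0,"az":0},{"dx":0,"dy":0,"dz":0,"ax":0,"ay":0,"az":0},{"dx":0,"dy":0,"dz":0,"ax":0,"ay":0,"az":0}]'
python3 -m handwheel '[{"dx":0,"dy":0,"dz":0,"ax":0,"ay":0,"az":0},{"dx":0,"dy":0,"dz":0,"ax":0,"ay":0,"az":0},{"dx":0,"dy":0,"dz":0,"ax":0,"ay":0,"az":0},{"dx":0,"dy":0,"dz":0,"ax":0,"ay":0,"az":0},{"dx":0,"dy":0,"dz":0,"ax":0,"ay":0,"az":0},{"dx":0,"dy":0,"dz":0,"ax":0,"ay":0,"az":0}]' -1
python3 - <<'E'
from h import *
w=cam("wrist","w14");c=cam("scene"); im=c["img"][:,:,::-1]; o=bot.get_obs();print(o["eef_pos"],o["grip_width"],o["ft_force"],o["ft_torque"])
u0,v0=355,90
cv2.imwrite("pics/s14.png",cv2.resize(im[v0:v0+120,u0:u0+100],None,fx=5,fy=5,interpolation=2))
E
```

```text
clock: 14.55
eef_pos: [0.5063, 0.2153, 0.1205]
tool_rot: [0.707, 0.707, 0.001, 0.0]
ft_force: [0.1, 0.0, 0.1]
grip_width: 0.0641
clock: 15.15
eef_pos: [0.5059, 0.2154, 0.1203]
tool_rot: [0.707, 0.707, 0.001, 0.0]
ft_force: [-1.7, -0.5, 6.0]
grip_width: 0.0251
[0.50592153 0.21536653 0.12026596] 0.024788681288092005 [-0.0587827  -1.27604214  5.30717231] [-0.01070734  0.20260449  0.00055346]
```

View pics/s14.png

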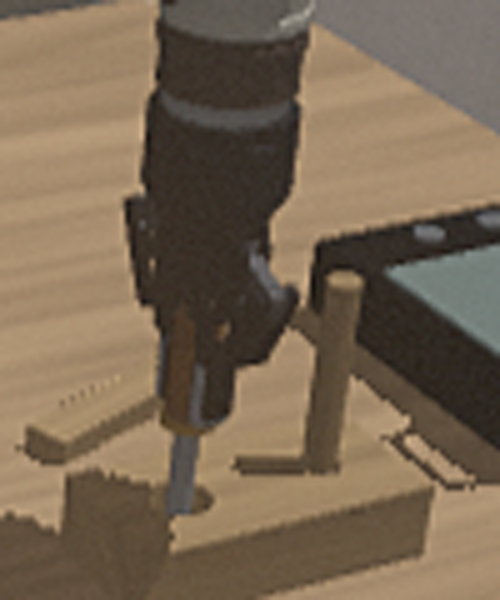

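View pics/w14.png

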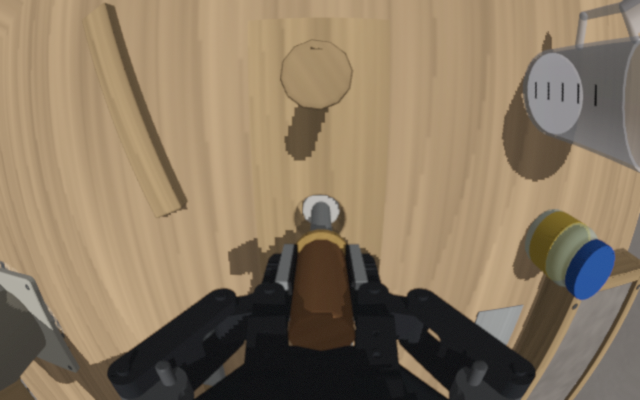

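Rod gripped: handle between the pads, white foot still in its hole at (320,210). Lifting straight up.

```bash
python3 -m handwheel '[{"dx":0,"dy":0,"dz":-0.3,"ax":0,"ay":0,"az":0},{"dx":0,"dy":0,"dz":-0.6,"ax":0,"ay":0,"az":0},{"dx":0,"dy":0,"dz":-0.8,"ax":0,"ay":0,"az":0},{"dx":0,"dy":0,"dz":-1,"ax":0,"ay":0,"az":0},{"dx":0,"dy":0,"dz":-1,"ax":0,"ay":0,"az":0},{"dx":0,"dy":0,"dz":-1,"ax":0,"ay":0,"az":0},{"dx":0,"dy":0,"dz":-0.9,"ax":0,"ay":0,"az":0},{"dx":0,"dy":0,"dz":0,"ax":0,"ay":0,"az":0}]'
python3 -m handwheel '[{"dx":-0.5,"dy":-0.05,"dz":0,"ax":0,"ay":0,"az":0},{"dx":-0.9,"dy":-0.05,"dz":0,"ax":0,"ay":0,"az":0},{"dx":-0.9,"dy":-0.05,"dz":0,"ax":0,"ay":0,"az":0},{"dx":-0.9,"dy":-0.05,"dz":0,"ax":0,"ay":0,"az":0},{"dx":-0.9,"dy":-0.05,"dz":0,"ax":0,"ay":0,"az":0},{"dx":-0.9,"dy":-0.05,"dz":0,"ax":0,"ay":0,"az":0},{"dx":-0.9,"dy":-0.05,"dz":0,"ax":0,"ay":0,"az":0},{"dx":-0.9,"dy":-0.05,"dz":0,"ax":0,"ay":0,"az":0},{"dx":-0.8,"dy":-0.09,"dz":0,"ax":0,"ay":0,"az":0},{"dx":0,"dy":0,"dz":0,"ax":0,"ay":0,"az":0},{"dx":0,"dy":0,"dz":0,"ax":0,"ay":0,"az":0},{"dx":0,"dy":0,"dz":0,"ax":0,"ay":0,"az":0}]'
python3 - <<'E'
from h import *
w=cam("wrist","w15");c=cam("scene"); im=c["img"][:,:,::-1]; o=bot.get_obs();E=o["eef_pos"];print(E,o["grip_width"],o["ft_force"],o["ft_torque"])
u0,v0=280,75
v=cv2.resize(im[v0:v0+150,u0:u0+100],None,fx=4,fy=4,interpolation=2)
for h in (0,.016):
  P=np.array([E[0],E[1],E[2]-.110+h])
  q=np.array([proj(c,P+[.014*np.cos(a),.014*np.sin(a),0]) for a in np.linspace(0,6.283,60)])
  cv2.polylines(v,[np.int32((q-[u0,v0]+.5)*4)],True,(0,0,255),1)
cv2.imwrite("pics/s15.png",v)
E
```

```text
clock: 16.05
eef_pos: [0.5069, 0.2157, 0.2625]
tool_rot: [0.707, 0.707, 0.003, 0.001]
ft_force: [0.6, 0.0, -2.0]
grip_width: 0.0249
clock: 17.25
eef_pos: [0.4926, 0.0253, 0.2583]
tool_rot: [0.707, 0.707, -0.001, -0.001]
ft_force: [0.7, 1.1, -1.6]
grip_width: 0.0243
[0.49299328 0.02569901 0.25880935] 0.02492056529243258 [ 0.08079094  0.16135307 -2.21862025] [-0.02743328  0.04519378 -0.01395442]
```

View pics/s15.png

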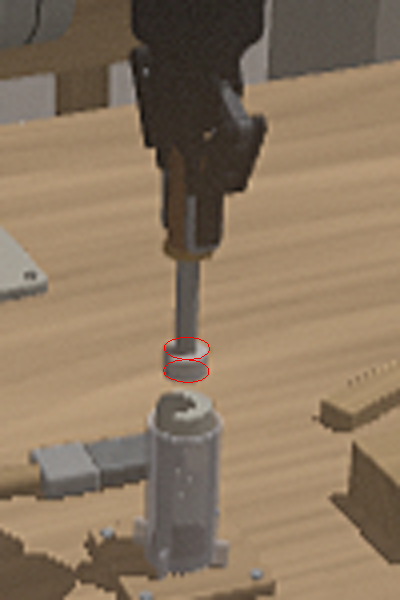

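View pics/w15.png

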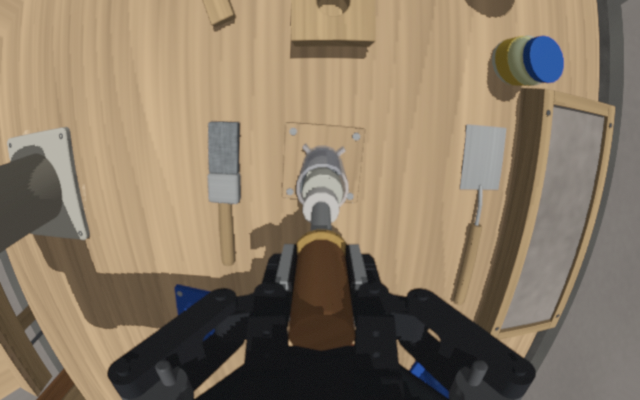

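Foot hangs centred over the puck (scene foot at crop columns 165–209, matching my overlay; wrist foot (320,207) over the tube (324,185)). Descending in stages, with the free reading about -2.2 N (rod weight).

```bash
python3 -m handwheel '[{"dx":-0.04,"dy":0.02,"dz":0.3,"ax":0,"ay":0,"az":0},{"dx":0,"dy":0,"dz":0.3,"ax":0,"ay":0,"az":0},{"dx":0,"dy":0,"dz":0.1,"ax":0,"ay":0,"az":0},{"dx":0,"dy":0,"dz":0.1,"ax":0,"ay":0,"az":0},{"dx":0,"dy":0,"dz":0.1,"ax":0,"ay":0,"az":0},{"dx":0,"dy":0,"dz":0.1,"ax":0,"ay":0,"az":0},{"dx":0,"dy":0,"dz":0.1,"ax":0,"ay":0,"az":0}]'
python3 -m handwheel '[{"dx":0,"dy":0,"dz":0.08,"ax":0,"ay":0,"az":0},{"dx":0,"dy":0,"dz":0.08,"ax":0,"ay":0,"az":0},{"dx":0,"dy":0,"dz":0.08,"ax":0,"ay":0,"az":0}]'
```

```text
clock: 18.05
eef_pos: [0.4943, 0.0241, 0.2327]
tool_rot: [0.707, 0.707, 0.001, 0.001]
ft_force: [0.4, -0.0, -0.8]
grip_width: 0.0251
clock: 18.35
eef_pos: [0.4938, 0.0241, 0.2258]
tool_rot: [0.707, 0.707, 0.0, 0.0]
ft_force: [0.2, -0.0, 3.5]
grip_width: 0.0245
```

```bash
python3 - <<'E'
from h import *
w=cam("wrist");c=cam("scene"); im=c["img"][:,:,::-1]; o=bot.get_obs();E=o["eef_pos"];print(E,o["ft_force"],o["ft_torque"])
u0,v0=280,105
cv2.imwrite("pics/s16.png",np.hstack([cv2.resize(im[v0:v0+120,u0:u0+80],None,fx=5,fy=5,interpolation=2),cv2.resize(w["img"][130:280,272:372,::-1],(400,600),interpolation=2)]))
E
```

```text
[0.49376167 0.02412102 0.2254917 ] [-0.49751014  0.11921296  0.1424406 ] [ 0.1271118  -0.08938353 -0.00674079]
```

View pics/s16.png

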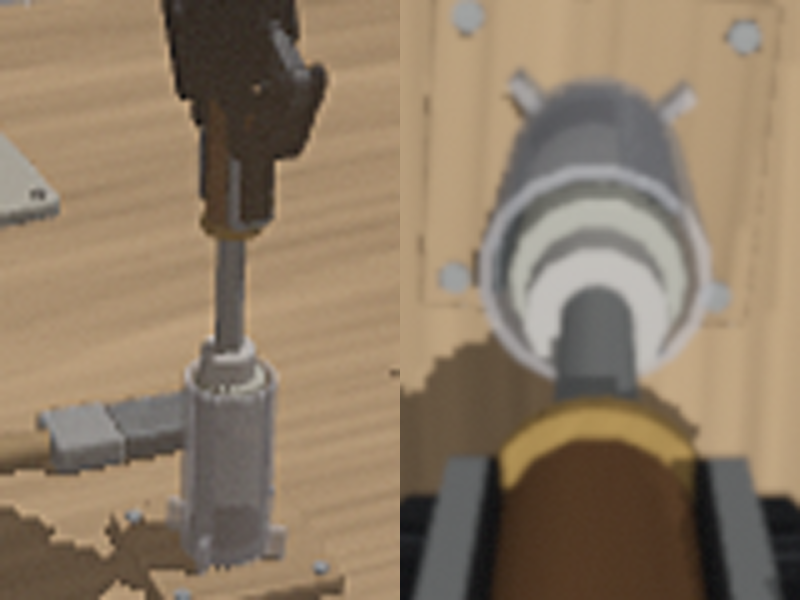

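Puck is level and going down under the foot. Continuing.

```bash
python3 -m handwheel '[{"dx":0,"dy":0,"dz":0.08,"ax":0,"ay":0,"az":0},{"dx":0,"dy":0,"dz":0.08,"ax":0,"ay":0,"az":0},{"dx":0,"dy":0,"dz":0.08,"ax":0,"ay":0,"az":0},{"dx":0,"dy":0,"dz":0.08,"ax":0,"ay":0,"az":0},{"dx":0,"dy":0,"dz":0.08,"ax":0,"ay":0,"az":0},{"dx":0,"dy":0,"dz":0.08,"ax":0,"ay":0,"az":0}]'
python3 -m handwheel '[{"dx":0,"dy":0,"dz":0.08,"ax":0,"ay":0,"az":0},{"dx":0,"dy":0,"dz":0.08,"ax":0,"ay":0,"az":0},{"dx":0,"dy":0,"dz":0.08,"ax":0,"ay":0,"az":0},{"dx":0,"dy":0,"dz":0.08,"ax":0,"ay":0,"az":0},{"dx":0,"dy":0,"dz":0.08,"ax":0,"ay":0,"az":0},{"dx":0,"dy":0,"dz":0.08,"ax":0,"ay":0,"az":0}]'
python3 -m handwheel '[{"dx":0,"dy":0,"dz":0.04,"ax":0,"ay":0,"az":0},{"dx":0,"dy":0,"dz":0.04,"ax":0,"ay":0,"az":0},{"dx":0,"dy":0,"dz":0.04,"ax":0,"ay":0,"az":0},{"dx":0,"dy":0,"dz":0.04,"ax":0,"ay":0,"az":0}]'
```

```text
clock: 19.05
eef_pos: [0.4937, 0.0241, 0.2136]
tool_rot: [0.707, 0.707, 0.0, -0.0]
ft_force: [-0.7, 1.5, 1.8]
grip_width: 0.0247
clock: 19.65
eef_pos: [0.4937, 0.0241, 0.2017]
tool_rot: [0.707, 0.707, 0.0, 0.0]
ft_force: [-0.9, 0.4, 1.7]
grip_width: 0.0247
clock: 20.05
eef_pos: [0.4938, 0.0241, 0.1983]
tool_rot: [0.707, 0.707, 0.0, 0.0]
ft_force: [-0.8, 0.8, 5.9]
grip_width: 0.0248
```

Force stepped up to about 8 N net at TCP 0.198, so it has probably reached the hung puck. Smaller steps from here.

```bash
python3 -m handwheel '[{"dx":0,"dy":0,"dz":0.03,"ax":0,"ay":0,"az":0},{"dx":0,"dy":0,"dz":0.03,"ax":0,"ay":0,"az":0},{"dx":0,"dy":0,"dz":0.03,"ax":0,"ay":0,"az":0},{"dx":0,"dy":0,"dz":0.03,"ax":0,"ay":0,"az":0},{"dx":0,"dy":0,"dz":0.03,"ax":0,"ay":0,"az":0}]'
python3 -m handwheel '[{"dx":0,"dy":0,"dz":0.02,"ax":0,"ay":0,"az":0},{"dx":0,"dy":0,"dz":0.02,"ax":0,"ay":0,"az":0}]'
```

```text
clock: 20.55
eef_pos: [0.4938, 0.0241, 0.1947]
tool_rot: [0.707, 0.707, 0.0, 0.0]
ft_force: [-1.1, 0.3, 5.2]
grip_width: 0.0247
clock: 20.75
eef_pos: [0.4938, 0.0241, 0.1937]
tool_rot: [0.707, 0.707, 0.0, 0.0]
ft_force: [-1.2, -0.5, 6.0]
grip_width: 0.0247
```

```bash
cat > chk.py <<'E'
import sys
from workcell import bot
o=bot.get_obs(); f=o["ft_force"][2]+2.2
print(round(o["clock"],2),round(o["eef_pos"][2],4),"net",round(f,1),"fx,fy",round(o["ft_force"][0],1),round(o["ft_force"][1],1))
sys.exit(1 if f>float(sys.argv[1]) else 0)
E
python3 -m handwheel '[{"dx":0,"dy":0,"dz":0.02,"ax":0,"ay":0,"az":0},{"dx":0,"dy":0,"dz":0.02,"ax":0,"ay":0,"az":0}]' >/dev/null && python3 chk.py 10.5 && 
python3 -m handwheel '[{"dx":0,"dy":0,"dz":0.02,"ax":0,"ay":0,"az":0},{"dx":0,"dy":0,"dz":0.02,"ax":0,"ay":0,"az":0}]' >/dev/null && python3 chk.py 10.5 && 
python3 -m handwheel '[{"dx":0,"dy":0,"dz":0.02,"ax":0,"ay":0,"az":0},{"dx":0,"dy":0,"dz":0.02,"ax":0,"ay":0,"az":0}]' >/dev/null && python3 chk.py 10.5 && 
python3 -m handwheel '[{"dx":0,"dy":0,"dz":0.02,"ax":0,"ay":0,"az":0},{"dx":0,"dy":0,"dz":0.02,"ax":0,"ay":0,"az":0}]' >/dev/null && python3 chk.py 10.5 && 
python3 -m handwheel '[{"dx":0,"dy":0,"dz":0.02,"ax":0,"ay":0,"az":0},{"dx":0,"dy":0,"dz":0.02,"ax":0,"ay":0,"az":0}]' >/dev/null && python3 chk.py 10.5
```

```text
20.95 0.1927 net 7.0 fx,fy -1.8 0.3
21.15 0.1916 net 6.6 fx,fy -1.0 0.6
21.35 0.1906 net 8.0 fx,fy -1.0 0.1
21.55 0.1897 net 8.0 fx,fy -0.6 0.3
21.75 0.1886 net 7.7 fx,fy -1.7 0.2
```

```bash

python3 -m handwheel '[{"dx":0,"dy":0,"dz":0.02,"ax":0,"ay":0,"az":0},{"dx":0,"dy":0,"dz":0.02,"ax":0,"ay":0,"az":0}]' >/dev/null && python3 chk.py 10.5 && 
python3 -m handwheel '[{"dx":0,"dy":0,"dz":0.02,"ax":0,"ay":0,"az":0},{"dx":0,"dy":0,"dz":0.02,"ax":0,"ay":0,"az":0}]' >/dev/null && python3 chk.py 10.5 && 
python3 -m handwheel '[{"dx":0,"dy":0,"dz":0.02,"ax":0,"ay":0,"az":0},{"dx":0,"dy":0,"dz":0.02,"ax":0,"ay":0,"az":0}]' >/dev/null && python3 chk.py 10.5 && 
python3 -m handwheel '[{"dx":0,"dy":0,"dz":0.02,"ax":0,"ay":0,"az":0},{"dx":0,"dy":0,"dz":0.02,"ax":0,"ay":0,"az":0}]' >/dev/null && python3 chk.py 10.5 && 
python3 -m handwheel '[{"dx":0,"dy":0,"dz":0.02,"ax":0,"ay":0,"az":0},{"dx":0,"dy":0,"dz":0.02,"ax":0,"ay":0,"az":0}]' >/dev/null && python3 chk.py 10.5 && 
python3 -m handwheel '[{"dx":0,"dy":0,"dz":0.02,"ax":0,"ay":0,"az":0},{"dx":0,"dy":0,"dz":0.02,"ax":0,"ay":0,"az":0}]' >/dev/null && python3 chk.py 10.5 && 
python3 -m handwheel '[{"dx":0,"dy":0,"dz":0.02,"ax":0,"ay":0,"az":0},{"dx":0,"dy":0,"dz":0.02,"ax":0,"ay":0,"az":0}]' >/dev/null && python3 chk.py 10.5 && 
python3 -m handwheel '[{"dx":0,"dy":0,"dz":0.02,"ax":0,"ay":0,"az":0},{"dx":0,"dy":0,"dz":0.02,"ax":0,"ay":0,"az":0}]' >/dev/null && python3 chk.py 10.5
```

```text
21.95 0.1877 net 7.5 fx,fy -1.9 0.5
22.15 0.1867 net 7.9 fx,fy -1.5 -0.3
22.35 0.1857 net 8.0 fx,fy -0.8 0.5
22.55 0.1846 net 7.6 fx,fy -1.4 0.6
22.75 0.1837 net 8.9 fx,fy -1.3 0.8
22.95 0.1827 net 7.5 fx,fy -1.8 0.3
23.15 0.1817 net 8.4 fx,fy -1.7 1.1
23.35 0.1807 net 7.8 fx,fy -1.5 1.2
```

```bash

python3 -m handwheel '[{"dx":0,"dy":0,"dz":0.02,"ax":0,"ay":0,"az":0},{"dx":0,"dy":0,"dz":0.02,"ax":0,"ay":0,"az":0}]' >/dev/null && python3 chk.py 10.5 && 
python3 -m handwheel '[{"dx":0,"dy":0,"dz":0.02,"ax":0,"ay":0,"az":0},{"dx":0,"dy":0,"dz":0.02,"ax":0,"ay":0,"az":0}]' >/dev/null && python3 chk.py 10.5 && 
python3 -m handwheel '[{"dx":0,"dy":0,"dz":0.02,"ax":0,"ay":0,"az":0},{"dx":0,"dy":0,"dz":0.02,"ax":0,"ay":0,"az":0}]' >/dev/null && python3 chk.py 10.5 && 
python3 -m handwheel '[{"dx":0,"dy":0,"dz":0.02,"ax":0,"ay":0,"az":0},{"dx":0,"dy":0,"dz":0.02,"ax":0,"ay":0,"az":0}]' >/dev/null && python3 chk.py 10.5 && 
python3 -m handwheel '[{"dx":0,"dy":0,"dz":0.02,"ax":0,"ay":0,"az":0},{"dx":0,"dy":0,"dz":0.02,"ax":0,"ay":0,"az":0}]' >/dev/null && python3 chk.py 10.5 && 
python3 -m handwheel '[{"dx":0,"dy":0,"dz":0.02,"ax":0,"ay":0,"az":0},{"dx":0,"dy":0,"dz":0.02,"ax":0,"ay":0,"az":0}]' >/dev/null && python3 chk.py 10.5 && 
python3 -m handwheel '[{"dx":0,"dy":0,"dz":0.02,"ax":0,"ay":0,"az":0},{"dx":0,"dy":0,"dz":0.02,"ax":0,"ay":0,"az":0}]' >/dev/null && python3 chk.py 10.5 && 
python3 -m handwheel '[{"dx":0,"dy":0,"dz":0.02,"ax":0,"ay":0,"az":0},{"dx":0,"dy":0,"dz":0.02,"ax":0,"ay":0,"az":0}]' >/dev/null && python3 chk.py 10.5 && 
python3 -m handwheel '[{"dx":0,"dy":0,"dz":0.02,"ax":0,"ay":0,"az":0},{"dx":0,"dy":0,"dz":0.02,"ax":0,"ay":0,"az":0}]' >/dev/null && python3 chk.py 10.5 && 
python3 -m handwheel '[{"dx":0,"dy":0,"dz":0.02,"ax":0,"ay":0,"az":0},{"dx":0,"dy":0,"dz":0.02,"ax":0,"ay":0,"az":0}]' >/dev/null && python3 chk.py 10.5
```

```text
23.55 0.1796 net 7.7 fx,fy -1.4 0.0
23.75 0.1788 net 10.3 fx,fy -1.3 1.3
23.95 0.1784 net 14.1 fx,fy -2.4 0.5
```

Bottom felt at TCP about 0.179 (net force rising at steady stiffness). Increasing the push carefully to about 20 N.

```bash
python3 -m handwheel '[{"dx":0,"dy":0,"dz":0,"ax":0,"ay":0,"az":0},{"dx":0,"dy":0,"dz":0,"ax":0,"ay":0,"az":0}]' >/dev/null; python3 chk.py 17 &&
python3 -m handwheel '[{"dx":0,"dy":0,"dz":0.01,"ax":0,"ay":0,"az":0},{"dx":0,"dy":0,"dz":0.01,"ax":0,"ay":0,"az":0},{"dx":0,"dy":0,"dz":0,"ax":0,"ay":0,"az":0}]' >/dev/null; python3 chk.py 17
```

```text
24.15 0.1785 net 12.2 fx,fy -2.5 0.0
24.45 0.1783 net 14.1 fx,fy -4.2 -0.0
```

```bash
python3 -m handwheel '[{"dx":0,"dy":0,"dz":0.01,"ax":0,"ay":0,"az":0},{"dx":0,"dy":0,"dz":0.01,"ax":0,"ay":0,"az":0},{"dx":0,"dy":0,"dz":0,"ax":0,"ay":0,"az":0}]' >/dev/null; python3 chk.py 18 &&
python3 -m handwheel '[{"dx":0,"dy":0,"dz":0.01,"ax":0,"ay":0,"az":0},{"dx":0,"dy":0,"dz":0,"ax":0,"ay":0,"az":0}]' >/dev/null; python3 chk.py 18; python3 -c "
from workcell import bot
print(bot.get_obs()['ft_torque'],bot.get_obs()['eef_pos'],bot.get_obs()['tool_rot'],bot.get_obs()['grip_width'])"
```

```text
24.75 0.1782 net 16.2 fx,fy -3.6 1.5
24.95 0.1781 net 16.9 fx,fy -4.3 -0.4
[0.04838373 1.28309098 0.04599932] [0.49402018 0.02413507 0.17808838] [0.70710031 0.70711229 0.00087776 0.00076722] 0.02456609533222773
```

```bash
python3 -m handwheel '[{"dx":0,"dy":0,"dz":0.01,"ax":0,"ay":0,"az":0},{"dx":0,"dy":0,"dz":0.01,"ax":0,"ay":0,"az":0},{"dx":0,"dy":0,"dz":0,"ax":0,"ay":0,"az":0}]' >/dev/null; python3 chk.py 19 && 
python3 -m handwheel '[{"dx":0,"dy":0,"dz":0.01,"ax":0,"ay":0,"az":0},{"dx":0,"dy":0,"dz":0,"ax":0,"ay":0,"az":0}]' >/dev/null; python3 chk.py 19
python3 -m handwheel '[{"dx":0,"dy":0,"dz":0,"ax":0,"ay":0,"az":0},{"dx":0,"dy":0,"dz":0,"ax":0,"ay":0,"az":0}]' >/dev/null; python3 chk.py 19
python3 -m handwheel '[{"dx":0,"dy":0,"dz":0,"ax":0,"ay":0,"az":0},{"dx":0,"dy":0,"dz":0,"ax":0,"ay":0,"az":0}]' >/dev/null; python3 chk.py 19
python3 -m handwheel '[{"dx":0,"dy":0,"dz":0,"ax":0,"ay":0,"az":0},{"dx":0,"dy":0,"dz":0,"ax":0,"ay":0,"az":0}]' >/dev/null; python3 chk.py 19
```

```text
25.25 0.1779 net 19.8 fx,fy -5.1 0.9
25.25 0.1779 net 19.8 fx,fy -5.1 0.9
25.45 0.1779 net 18.9 fx,fy -3.9 0.3
25.65 0.1779 net 18.9 fx,fy -3.7 0.5
25.85 0.1779 net 18.6 fx,fy -4.5 0.4
```

Held about 19 N for 0.6 s. Stiffness (≈11 N over ~1 mm) matches the rubber plug, and the depth works out to about 90 mm below the rim, within range. Withdrawing the rod.

```bash
python3 -m handwheel '[{"dx":0,"dy":0,"dz":-0.05,"ax":0,"ay":0,"az":0},{"dx":0,"dy":0,"dz":-0.1,"ax":0,"ay":0,"az":0},{"dx":0,"dy":0,"dz":-0.3,"ax":0,"ay":0,"az":0},{"dx":0,"dy":0,"dz":-0.6,"ax":0,"ay":0,"az":0},{"dx":0,"dy":0,"dz":-0.8,"ax":0,"ay":0,"az":0},{"dx":0,"dy":0,"dz":-0.8,"ax":0,"ay":0,"az":0},{"dx":0,"dy":0,"dz":-0.7,"ax":0,"ay":0,"az":0},{"dx":0,"dy":0,"dz":0,"ax":0,"ay":0,"az":0},{"dx":0,"dy":0,"dz":0,"ax":0,"ay":0,"az":0}]'
python3 - <<'E'
from h import *
w=cam("wrist");c=cam("scene"); im=c["img"][:,:,::-1]; o=bot.get_obs();E=o["eef_pos"];print(E,o["ft_force"],o["ft_torque"])
u0,v0=280,75
v=cv2.resize(im[v0:v0+150,u0:u0+100],None,fx=4,fy=4,interpolation=2)
for h in (0,.016):
  P=np.array([E[0],E[1],E[2]-.110+h])
  q=np.array([proj(c,P+[.014*np.cos(a),.014*np.sin(a),0]) for a in np.linspace(0,6.283,60)])
  cv2.polylines(v,[np.int32((q-[u0,v0]+.5)*4)],True,(0,0,255),1)
cv2.imwrite("pics/s17.png",np.hstack([v,cv2.resize(w["img"][130:280,272:372,::-1],(400,600),interpolation=2)]))
E
```

```text
clock: 26.75
eef_pos: [0.4936, 0.024, 0.2585]
tool_rot: [0.707, 0.707, -0.0, -0.0]
ft_force: [-0.2, 0.6, -2.4]
grip_width: 0.0244
[0.49292215 0.02402489 0.25759179] [-0.87937978  0.06211775 -1.80748222] [ 0.05039439 -0.00155101  0.02940013]
```

View pics/s17.png

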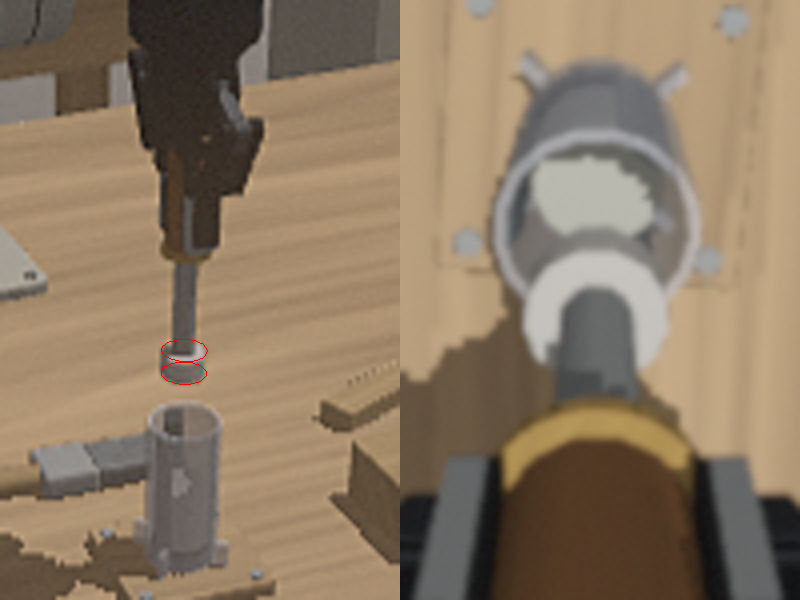

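Tube mouth is empty, puck well down inside (crop (590,195)), and the rod is still straight in the grip. Taking it back to above its hole.

```bash
python3 -m handwheel '[{"dx":0.5,"dy":0.05,"dz":0,"ax":0,"ay":0,"az":0},{"dx":0.9,"dy":0.05,"dz":0,"ax":0,"ay":0,"az":0},{"dx":0.9,"dy":0.05,"dz":0,"ax":0,"ay":0,"az":0},{"dx":0.9,"dy":0.05,"dz":0,"ax":0,"ay":0,"az":0},{"dx":0.9,"dy":0.05,"dz":0,"ax":0,"ay":0,"az":0},{"dx":0.9,"dy":0.05,"dz":0,"ax":0,"ay":0,"az":0},{"dx":0.9,"dy":0.05,"dz":0,"ax":0,"ay":0,"az":0},{"dx":0.9,"dy":0.05,"dz":0,"ax":0,"ay":0,"az":0},{"dx":0.8,"dy":0.1,"dz":0,"ax":0,"ay":0,"az":0},{"dx":0,"dy":0,"dz":0,"ax":0,"ay":0,"az":0},{"dx":0,"dy":0,"dz":0,"ax":0,"ay":0,"az":0},{"dx":0,"dy":0,"dz":0,"ax":0,"ay":0,"az":0}]'
python3 -m handwheel '[{"dx":0,"dy":0,"dz":0.5,"ax":0,"ay":0,"az":0},{"dx":0,"dy":0,"dz":0.9,"ax":0,"ay":0,"az":0},{"dx":0,"dy":0,"dz":0.9,"ax":0,"ay":0,"az":0},{"dx":0,"dy":0,"dz":0.9,"ax":0,"ay":0,"az":0},{"dx":0,"dy":0,"dz":0,"ax":0,"ay":0,"az":0},{"dx":0,"dy":0,"dz":0,"ax":0,"ay":0,"az":0},{"dx":0,"dy":0,"dz":0,"ax":0,"ay":0,"az":0}]'
python3 - <<'E'
from h import *
w=cam("wrist");c=cam("scene"); im=c["img"][:,:,::-1]; o=bot.get_obs();E=o["eef_pos"];print(E,o["ft_force"])
u0,v0=350,75
cv2.imwrite("pics/s18.png",np.hstack([cv2.resize(im[v0:v0+150,u0:u0+100],None,fx=4,fy=4,interpolation=2),cv2.resize(w["img"][130:280,272:372,::-1],(400,600),interpolation=2)]))
E
```

```text
clock: 28.05
eef_pos: [0.5058, 0.2138, 0.2585]
tool_rot: [0.707, 0.707, -0.001, -0.0]
ft_force: [0.3, -0.2, -2.7]
grip_width: 0.0248
clock: 28.75
eef_pos: [0.5071, 0.2141, 0.1806]
tool_rot: [0.707, 0.707, 0.001, 0.0]
ft_force: [-0.3, -0.2, -1.9]
grip_width: 0.0247
[0.50718761 0.21430308 0.18070475] [ 0.06267651  0.16809245 -2.14204665]
```

View pics/s18.png

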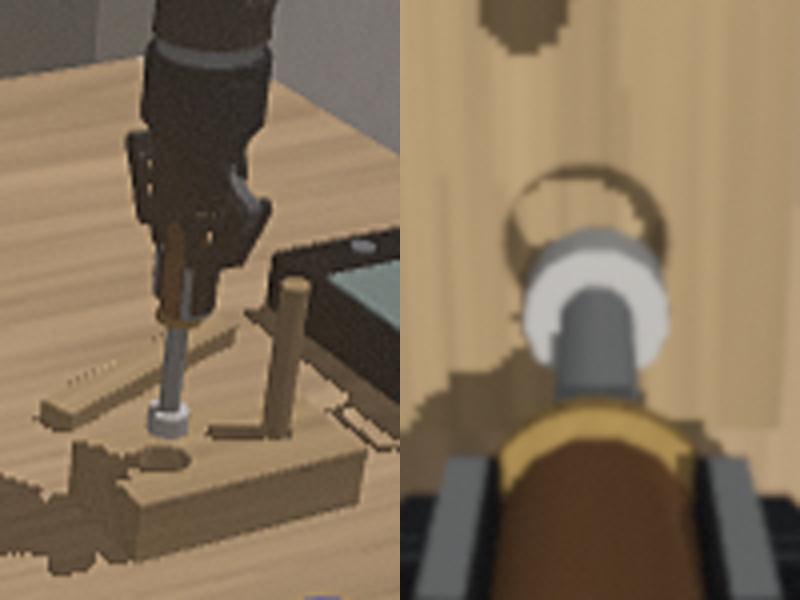

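Hole centre is slightly left of the foot (crop column 585 vs 596). Shifting back to the grasp position and lowering.

```bash
python3 -m handwheel '[{"dx":0.03,"dy":-0.05,"dz":0.2,"ax":0,"ay":0,"az":0},{"dx":0,"dy":0,"dz":0.3,"ax":0,"ay":0,"az":0},{"dx":0,"dy":0,"dz":0.3,"ax":0,"ay":0,"az":0},{"dx":0,"dy":0,"dz":0.2,"ax":0,"ay":0,"az":0},{"dx":0,"dy":0,"dz":0.2,"ax":0,"ay":0,"az":0},{"dx":0,"dy":0,"dz":0,"ax":0,"ay":0,"az":0}]' && python3 chk.py 5 &&
python3 -m handwheel '[{"dx":0,"dy":0,"dz":0.3,"ax":0,"ay":0,"az":0},{"dx":0,"dy":0,"dz":0.3,"ax":0,"ay":0,"az":0},{"dx":0,"dy":0,"dz":0.2,"ax":0,"ay":0,"az":0},{"dx":0,"dy":0,"dz":0.2,"ax":0,"ay":0,"az":0},{"dx":0,"dy":0,"dz":0.1,"ax":0,"ay":0,"az":0},{"dx":0,"dy":0,"dz":0,"ax":0,"ay":0,"az":0}]' && python3 chk.py 5
```

```text
clock: 29.45
eef_pos: [0.5043, 0.2146, 0.1479]
tool_rot: [0.707, 0.707, -0.001, -0.0]
ft_force: [-0.7, 0.7, -2.2]
grip_width: 0.0245
29.45 0.1479 net -0.0 fx,fy -0.7 0.7
clock: 30.05
eef_pos: [0.5047, 0.2147, 0.121]
tool_rot: [0.707, 0.707, -0.0, -0.0]
ft_force: [0.4, 0.2, -1.6]
grip_width: 0.0247
30.05 0.121 net 0.6 fx,fy 0.4 0.2
```

```bash
python3 -m handwheel '[{"dx":0,"dy":0,"dz":0.04,"ax":0,"ay":0,"az":0},{"dx":0,"dy":0,"dz":0,"ax":0,"ay":0,"az":0}]' >/dev/null; python3 chk.py 2.5 &&
python3 -m handwheel '[{"dx":0,"dy":0,"dz":0.03,"ax":0,"ay":0,"az":0},{"dx":0,"dy":0,"dz":0,"ax":0,"ay":0,"az":0}]' >/dev/null; python3 chk.py 2.5
```

```text
30.25 0.1207 net -0.7 fx,fy 0.1 0.3
30.45 0.1203 net 2.7 fx,fy -0.5 -0.4
```

Foot is on the floor (TCP 0.1203, same as at the grasp). Releasing and rising.

```bash
python3 -m handwheel '[{"dx":0,"dy":0,"dz":0,"ax":0,"ay":0,"az":0},{"dx":0,"dy":0,"dz":0,"ax":0,"ay":0,"az":0},{"dx":0,"dy":0,"dz":0,"ax":0,"ay":0,"az":0},{"dx":0,"dy":0,"dz":0,"ax":0,"ay":0,"az":0},{"dx":0,"dy":0,"dz":0,"ax":0,"ay":0,"az":0}]' 0.5
python3 -m handwheel '[{"dx":0,"dy":0,"dz":-0.4,"ax":0,"ay":0,"az":0},{"dx":0,"dy":0,"dz":-0.8,"ax":0,"ay":0,"az":0},{"dx":0,"dy":0,"dz":-1,"ax":0,"ay":0,"az":0},{"dx":0,"dy":0,"dz":-1,"ax":0,"ay":0,"az":0},{"dx":0,"dy":0,"dz":-1,"ax":0,"ay":0,"az":0},{"dx":0,"dy":0,"dz":-1,"ax":0,"ay":0,"az":0},{"dx":-0.6,"dy":0,"dz":-0.4,"ax":0,"ay":0,"az":0},{"dx":-0.9,"dy":0,"dz":0,"ax":0,"ay":0,"az":0},{"dx":-0.9,"dy":0,"dz":0,"ax":0,"ay":0,"az":0},{"dx":-0.6,"dy":0,"dz":0,"ax":0,"ay":0,"az":0},{"dx":0,"dy":0,"dz":0,"ax":0,"ay":0,"az":0},{"dx":0,"dy":0,"dz":0,"ax":0,"ay":0,"az":0}]'
python3 - <<'E'
from h import *
w=cam("wrist","w20");c=cam("scene","s20"); im=c["img"][:,:,::-1]
u0,v0=295,135
cv2.imwrite("pics/cs20.png",cv2.resize(im[v0:v0+110,u0:u0+155],None,fx=5,fy=5,interpolation=2))
E
```

```text
clock: 30.95
eef_pos: [0.505, 0.2149, 0.1198]
tool_rot: [0.707, 0.707, 0.0, 0.0]
ft_force: [0.1, -0.0, -0.7]
grip_width: 0.064
clock: 32.15
eef_pos: [0.5049, 0.1394, 0.2597]
tool_rot: [0.708, 0.707, 0.0, -0.0]
ft_force: [-0.4, 0.3, 0.5]
grip_width: 0.0642
```

View pics/w20.png

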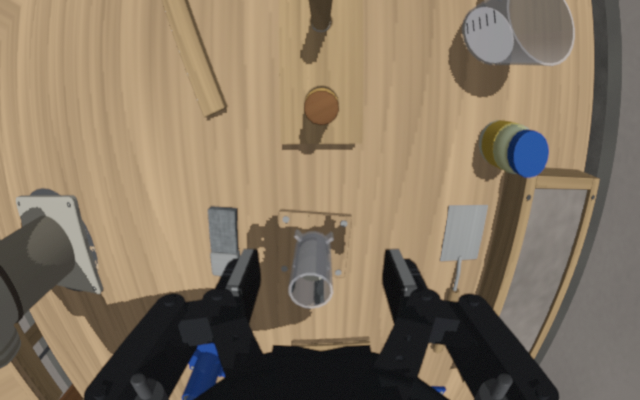

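View pics/cs20.png

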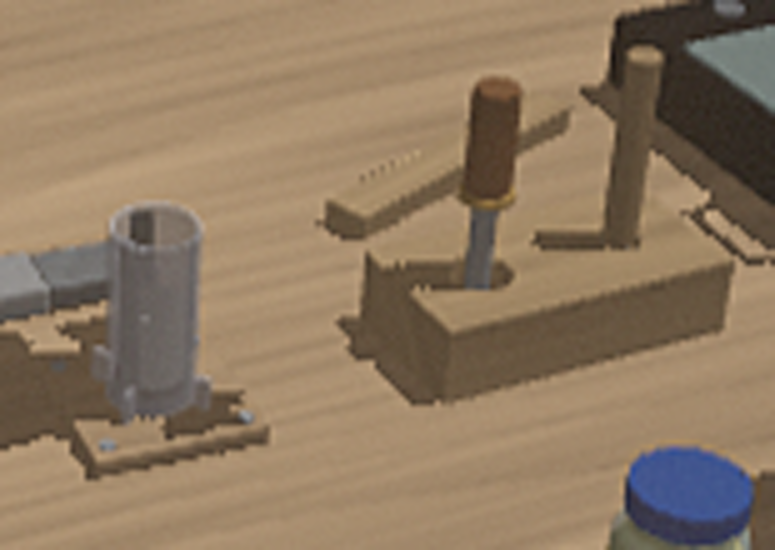

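The rod stands upright in its own hole at the same pixels as at the start (handle top (498,85)); the stick, jar and batten haven't moved. The tube is clear down to the packed pucks, and the gripper is free. Handing in.

```bash
python3 -c "
from workcell import bot
print(bot.job_done(), bot.get_obs()['clock'])"
```

```text
the job is handed in; nothing more can be done
the job is handed in; nothing more can be done
```

The job is handed in, finished at about 32 s of the 64 s allowed. No verdict was reported, so the results below are from my own checks.

- **Starting the puck:** I took the loose white puck from the board and let it go level in the clear tube's mouth. Its underside was about 11 mm below the rim, from the scene camera.
- **Packing:** I pushed both pucks down with the rod at about 7–9 N until the bottom was felt. The rod foot stopped about 46 mm below the rim, which puts the plug at about 90 mm, inside the 78–100 mm range. I held about 19 N for 0.6 s. The highest reading was 19.8 N, and readings were taken only at the end of each move.
- **Returning the rod:** The rod stands upright in its own hole. It touched the floor at the same tool height (0.1203 m) as when I picked it up, and in the last scene picture it appears at the same pixels as at the start.
- **Other things:** Stick, jar and batten showed no shift in the last picture. Clay and grey pucks, jug, brush and scraper were not measured again. The gripper was clear of everything.

**Checks that disagreed:**
- The camera estimates of the tube position differed by a few millimetres, with the wrist camera off by 1–2 mm. I settled it with a light side force (about 2.5 N) felt while starting the puck.
- During the final push, a side force of 4–5 N showed at the wrist. It was gone once the rod was lifted out.
- The first two moves I sent were refused because the rows were incomplete. This cost no motion.

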